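# Build the radar calibration target on the turntable

### The arm

A 6-joint arm with a two-finger parallel gripper is mounted at the origin on the work surface. World frame = base frame: x ahead of the robot, y to its left, z up, the work surface at z = 0. Lengths are in m, angles in degrees, forces in N, time in s.
With the tool pointing down it reaches from about 0.35 to 0.875 m from the base axis. Payload 4.2 kg.
Tool frame: the origin (TCP) lies midway between the tips of the shut fingers; the grasp point (between the pads) lies 19 mm behind it (r.pinch_z is the distance from the TCP to the grasp point, in m); z points along the fingers, y is the line along which they close (so a half turn about z gives the same grasp; the last joint's range is limited). The gripper opens to 87 mm and grips with 3 to 60 N. Pads are 19 mm wide; open, the fingers measure 117 mm over their backs; the gripper's body (75 mm by 190 mm) begins 51 mm behind the grasp point.
Start: joints at [85.634, 22.042, 0.453, 0, -68.411, -14.817], TCP at [0.205, 0.59, 0.223] pointing down, gripper open.
Joint ranges: [-179.83, 179.83], [-69.29, 118.12], [-61.27, 80.66], [-181.25, 117.63], [-171.15, -9.14], [-177.46, 177.46]. Speed limits (degrees/s): [159.86, 159.86, 180, 180, 180, 180].

### API

Orientations are given as a 3x3 rotation matrix whose columns are the frame's x, y, z axes.
In Python, from station import r, imaging, models gives the robot as it stands. The module is installed in compiled form; this text tells all that it offers.
- The arm moves only by the tool apply_moves, never from a script. Its argument "moves" is a list of rows, each a list of 2 entries, a list of its own where there are three numbers: the shift along the tool's x, y, z in m, then the turn about the tool's z in degrees. A call has 1 to 5 rows; each row shifts and turns the commanded pose from where the row before left it, along the tool's axes as they then stand; what a row does not reach is not made up. A row lasts 1/12 s, in which the tool goes at most 41.7 mm and 7.16 degrees, less where a joint would pass 70% of its speed; a pose out of reach is approached as far as the arm can. A call is refused whole if a number of a shift passes 0.0417 or a number of a turn 7.16, either way. A call with a gripper value outside its range is refused whole. "hand" is the finger opening in m, from 0 to 0.087, set as the call begins (left out, the last holds). The fingers move at their own pace and stop on an object; the grip force is fixed at half the most. Time passes only in rows, so rows that do not move let the fingers close. It gives the time, the measured TCP pose, the force, the opening and the grip force at its end, in the units of the state.
- r.sense(): the state, without advancing time (a new reading comes with each control period).
- imaging.capture(name): name is "scene" or "top" or "wrist"; returns a dict with "frame" (480x640x3 uint8, blue, green, red), "intrinsics" (3x3 intrinsics, pixels), "eye" and "orientation" of the camera in the world. Camera axes: x right, y down, z forward; pixel columns grow to the right and rows downward; lengths in m; the calibration is good to about 2 mm. A picture is of the moment at which its call begins. There is no depth.
- r.finish_job(): hands the job in; it is judged then, once.
Trained networks look in a picture, given as the dict that the camera call returned (one of the last four; its "shot" number tells which), for a name from the list of things; names that differ only in an ending like _2 or _b are one class to them, and where a whole thing is asked for, a point or a joint stands for the part that bears it (a point fixed in the world has none). Each returns a list of dicts, best first, with "confidence" (0 to 1); they miss things now and then, are a little off and sometimes report something else, mostly with a low value. They report only what shows in the picture. A call takes as long as a camera call. They do not tell look-alikes from the thing itself.
- models.cut_out(picture, target): "region" (480x640 bool, what is visible of it) and "extent" ([left, top, width, height] as shares, 0 to 1, of the picture: columns of its width, rows of its height, round what is visible of it).
- models.place_of(picture, target): "at" ([column, row] as shares, 0 to 1, of the picture: columns of its width, rows of its height: a listed point, or the origin of a listed thing).
The state is a dict: "time_s": time; "joints": joint angles; "joint_velocities": joint speeds; "effort": joint torques, N m; "tcp_pos": TCP position; "ee_rot": TCP orientation; "wrist_force": force on the tool from outside, world axes, zero at the start; "moment": the same for the moment, N m; "gripper_width": opening from 0.0 (shut) to 1.0 (fully open); "gripper_force": force on a finger pad.
Only numpy, scipy, OpenCV 4.12 (cv2) and the standard library are available. Lean on these libraries where they do the work, as an engineer would, in place of code of your own. Each camera call takes 0.05 s, during which the arm holds its last target. There are 200 camera calls.

### The job

Build the radar calibration target centred on the turntable: the widest black ring first, the middle-sized ring on it, the narrowest ring on top of that, and the steel ball seated in the hole of the narrowest ring. The ball lies in a covered curved track and cannot be lifted out through its slot, so push it along to the open exit pad at the track's end and take it from there. Leave the brass adapter and the dark heatsink where they stand.

Things in the scene. Friction and masses are not known exactly. Their poses are not given: they have to be found in the camera images.
- turntable: Fixed low turntable: square dark steel base 120 x 120 x 20 mm, on it a round aluminium platter 92 mm across and 10 mm high whose flat top is 30 mm above the bench; a black knob sticks out at the side (local +y) below the platter's top. Origin on the platter's axis at bench level, z up.
- ring_wide: The widest flat black plastic ring: outer diameter 62 mm, hole 36 mm, height 24 mm. Its origin is the centre of its underside, z up along its axis; it lies flat on the bench at the start. Loose, tens of grams.
- ring_middle: The middle-sized black plastic ring: outer diameter 50 mm, hole 30 mm, height 28 mm. Its origin is the centre of its underside, z up along its axis; it lies flat on the bench at the start. Loose, tens of grams.
- ring_narrow: The narrowest black plastic ring: outer diameter 40 mm, hole 26 mm, height 32 mm. Its origin is the centre of its underside, z up along its axis; it lies flat on the bench at the start. Loose, tens of grams. The ball seated in its hole has its centre 53 mm above this ring's underside.
- ball: Hollow steel ball, diameter 50 mm, about 0.2 kg, origin at its centre. It starts at rest on the straight stretch of the track (track x +15 to +45 mm, y +60), polished and slippery (friction about 0.25), rolls easily ahead of the finger, and cannot come up through the slot, being wider than it.
- track: Fixed aluminium ball track, base plate 260 x 200 mm. Origin at bench level, z up. In mm, the channel's middle line runs from the end wall (x +125, y +60) along -x to (5, 60), then a quarter arc, radius 80 about (5, -20), to (-75, -20), where walls and lips end, then along -y over an open pad to the exit (-75, -60). Channel 54 wide; slot between its lips 40 wide, lips 47 to 51 above the bench.
- track_entry (a point): Point on the channel's middle line at track (+98, +60), on the floor, 6 mm above the bench; axes as the track's. Here, behind the ball, closed fingertips fit down through the slot: free from the rib (a bar 4 mm high across the floor, track x +61 to +65, which keeps the ball from rolling back) to the end wall.
- track_exit (a point): Centre of the exit dimple, at floor level, 6 mm above the bench: a hole 24 mm across in which the ball settles 3 mm deep (ball centre then 28 mm above the bench). Axes as the track's. The pad is open on both sides (along track x) for the fingers; at its end (track -y, 28 mm from the dimple's centre) is a stop 30 mm wide, 20 mm high.
- adapter: Brass coaxial adapter standing upright: round foot 32 mm across, neck 20 mm across, steel pin on top, 38 mm high. Not to be used. Loose; origin centre of underside.
- heatsink: Dark metal heatsink, 44 x 44 x 25 mm, with six upright fins. Not to be used. Loose; origin centre of underside.
Mind the look-alikes: they are no part of the job. What is shaped like the ring_wide but green or pink is not meant.

How it is judged (in metres and radians):
At the end, for the whole second after the job is handed in: Wide ring on the platter within 12 mm of its axis, middle ring on it and narrow ring on that, each within 10 mm of the one below, flat within 0.12 rad, heights within 4 mm; ball on the narrow ring within 8 mm of its axis; all at rest (horizontal distance between ring_wide and turntable below 0.012 m and z of ring_wide in the frame of turntable between 0.026 and 0.034 m and horizontal distance between ring_middle and ring_wide below 0.01 m and z of ring_middle in the frame of ring_wide between 0.02 and 0.028 m and horizontal distance between ring_narrow and ring_middle below 0.01 m and z of ring_narrow in the frame of ring_middle between 0.024 and 0.032 m and horizontal distance between ball and ring_narrow below 0.008 m and z of ball in the frame of ring_narrow between 0.0494 and 0.0574 m and angle between each of ring_wide, ring_middle, ring_narrow's own z axis and vertical below 0.12 rad and linear speed of each of ring_wide, ring_middle, ring_narrow, ball below 0.02 m/s); the robot touches nothing.
It fails at once if the brass adapter or the heatsink was shifted by more than 30 mm (distance of any of adapter, heatsink from where it was at the start of the episode above 0.03 m).
It also fails if it takes over 138 s, if anything falls off the work surface, if the arm or the gripper's body presses on something with over 40 N, if the wrist force passes 120 N, or if a joint passes its speed limit or range.

## Working session

There is one attempt and no reset: what is moved stays moved. The work goes in short steps, Python scripts to look and compute and a tool call to move; the robot and the scene stay as the last step left them, time stands still between calls to the robot, and variables do not carry over. Pictures are saved under pics/ and viewed, at most 14 in all, crops included, and the job is handed in when it is done.

Besides the shell and the picture viewer there is one more tool, called after "Call:" by a JSON object that holds its "method" and its "body", one argument or row to a line. apply_moves: Moves the arm, as the interface text tells. Its arguments: {"type":"object","properties":{"moves":{"type":"array"},"hand":{"type":"number"}},"required":["moves"]}

```bash
mkdir -p pics
cat > h.py <<'E'
import numpy as np, cv2
from station import r, imaging, models
def ray(p,uv):
    K=np.array(p["intrinsics"]);d=np.array(p["orientation"])@np.linalg.inv(K)@np.array([uv[0],uv[1],1.])
    return np.array(p["eye"]),d
def onz(p,uv,z):
    e,d=ray(p,uv);return e+d*(z-e[2])/d[2]
def proj(p,X):
    c=np.array(p["orientation"]).T@(np.array(X)-np.array(p["eye"]));u=np.array(p["intrinsics"])@c
    return u[:2]/u[2]
E
python3 - <<'E'
from h import *
print(r.sense())
for n in("top","scene"):
    p=imaging.capture(n);cv2.imwrite(f"pics/{n}0.png",p["frame"]);print(n,p["eye"],np.round(p["orientation"],3).tolist(),p["intrinsics"])
    for t in "turntable ring_wide ring_middle ring_narrow ball track track_entry track_exit adapter heatsink".split():
        for d in models.place_of(p,t)[:4]:
            uv=np.array(d["at"])*[640,480];print(t,round(d["confidence"],2),uv.round(),onz(p,uv,{'ball':.031,'track_entry':.006,'track_exit':.006}.get(t,0))[:2].round(4))
E
```

```text
{'time_s': 0.0, 'joints': array([ 8.56358878e+01,  2.20906121e+01,  3.79017266e-01, -2.96322398e-02,
       -6.84105254e+01, -1.48176506e+01]), 'joint_velocities': array([ 0.02088925,  0.05762764, -0.02296543,  0.13012494,  0.02718434,
       -0.01342318]), 'effort': array([ 6.05781370e-04, -3.90665138e+01,  1.87402081e+01,  4.21963155e+00,
        1.09805490e-02, -1.95254538e-04]), 'tcp_pos': array([0.2051231 , 0.58973726, 0.2214543 ]), 'ee_rot': array([[ 9.44418315e-01, -3.28745547e-01, -6.41686732e-04],
       [-3.28746163e-01, -9.44416009e-01, -2.08857863e-03],
       [ 8.05916989e-05,  2.18344396e-03, -9.99997613e-01]]), 'wrist_force': array([0.21056168, 0.21447917, 0.25452948]), 'moment': array([0.03196353, 0.05754387, 0.02129816]), 'gripper_force': 0.0, 'gripper_width': 1.0006992851007976}
top [ 0.36687868 -0.00953537  1.18565453] [[-0.008, -0.984, 0.18], [-1.0, 0.01, 0.013], [-0.014, -0.18, -0.984]] [[568.16516119   0.         333.47444629]
 [  0.         568.16516119 243.43182981]
 [  0.           0.           1.        ]]
turntable 0.72 [474. 283.] [ 0.498 -0.287]
ring_wide
[... 760 characters left out ...]

 [  0.           0.           1.        ]]
turntable 0.62 [215. 221.] [ 0.4893 -0.2809]
ring_wide 0.85 [227. 261.] [ 0.6154 -0.1657]
ring_wide 0.7 [259. 300.] [ 0.6977 -0.04  ]
ring_wide 0.43 [166. 271.] [ 0.6956 -0.2581]
ring_middle 0.86 [317. 230.] [ 0.4267 -0.0488]
ring_middle 0.49 [324. 291.] [0.6219 0.0594]
ring_narrow 0.78 [344. 252.] [0.4847 0.0408]
ring_narrow 0.38 [286. 258.] [ 0.5545 -0.06  ]
ball 0.69 [484. 286.] [0.5187 0.3352]
track 0.55 [453. 285.] [0.5009 0.2768]
track_entry 0.78 [483. 321.] [0.5875 0.3506]
track_exit 0.69 [425. 258.] [0.4428 0.2038]
adapter 0.64 [287. 261.] [ 0.5635 -0.0535]
adapter 0.47 [320. 229.] [ 0.4207 -0.0453]
heatsink 0.77 [324. 292.] [0.6243 0.0609]
```

View pics/top0.png

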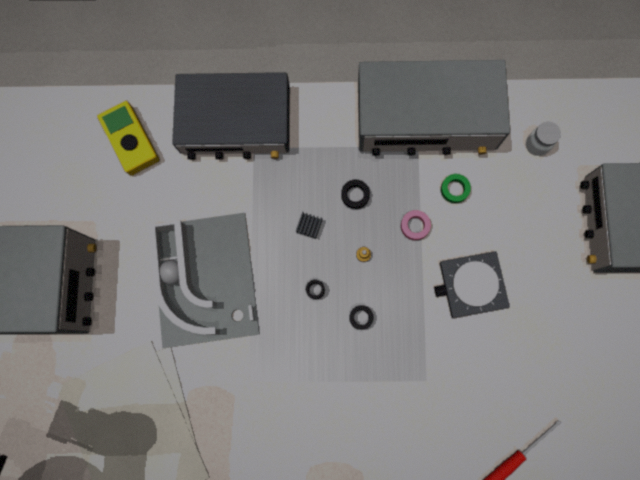

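View pics/scene0.png

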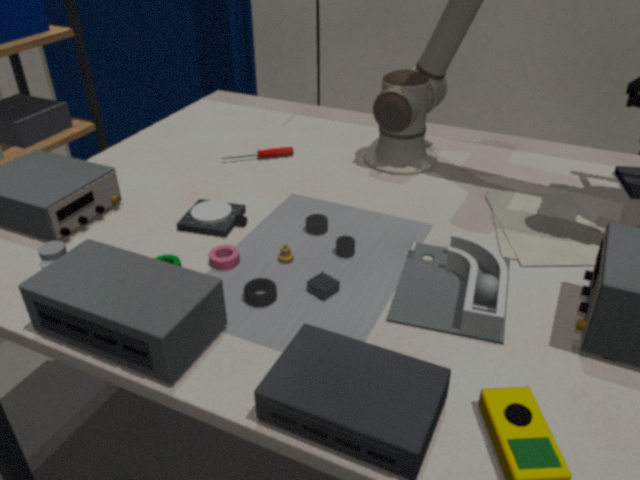

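Run:
```python
from h import *
p=imaging.capture("wrist");cv2.imwrite("pics/w0.png",p["frame"])
s=r.sense();R=s["ee_rot"];print("cam in tool",(R.T@(np.array(p["eye"])-s["tcp_pos"])).round(4),(R.T@np.array(p["orientation"])).round(3).tolist(),p["intrinsics"][0])
t=imaging.capture("top")
for n,D,H in(("ring_wide",62,24),("ring_middle",50,28),("ring_narrow",40,32),("ball",0,0),("track",0,0),("turntable",0,0)):
    for q,nm in((t,"top"),(p,"wrist")):
        for d in models.cut_out(q,n)[:3]:
            m=d["region"];ys,xs=np.nonzero(m);print(n,nm,round(d["confidence"],2),len(xs),xs.min(),xs.max(),ys.min(),ys.max(),q["frame"][m].mean(0).round())
```

```text
cam in tool [ 0.0711 -0.0006 -0.162 ] [[0.001, -0.966, -0.258], [1.0, 0.001, 0.0], [0.0, -0.258, 0.966]] [422.44584729   0.         318.4350359 ]
ring_wide top 0.97 556 341 370 179 208 [37. 35. 36.]
ring_wide top 0.68 544 400 430 210 240 [116.  97. 138.]
ring_wide top 0.68 583 440 470 174 204 [ 57. 103.  46.]
ring_middle top 0.86 322 349 373 305 329 [42. 41. 42.]
ring_middle top 0.55 11811 148 258 213 347 [106. 106. 104.]
ring_middle top 0.39 398 159 178 260 283 [108. 106. 107.]
ring_narrow top 0.74 222 305 324 279 299 [45. 44. 45.]
track top 0.63 11523 149 257 214 347 [106. 106. 104.]
turntable top 0.6 3578 434 509 252 317 [106. 103. 103.]
```

View pics/w0.png

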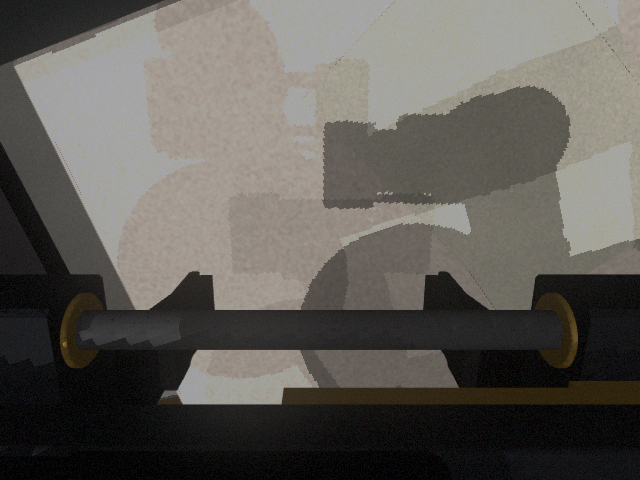

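Call:
{"method": "apply_moves", "body": {
  "moves": [
    [[0.03,0.009,-0.01],0],
    [[0.035,0.011,-0.01],0],
    [[0.035,0.011,-0.01],0],
    [[0.035,0.011,-0.01],0],
    [[0.035,0.011,-0.01],0]
  ]
}}

```text
time_s: 2.22
tcp_pos: [0.3495, 0.4833, 0.2732]
ee_rot: [[0.945, -0.328, 0.0], [-0.328, -0.945, 0.0], [0.0, -0.0, -1.0]]
wrist_force: [0.7, 1.1, -0.2]
gripper_width: 1.001
gripper_force: 0.0
```

Call:
{"method": "apply_moves", "body": {
  "moves": [
    [[0.035,0.011,0],0],
    [[0.035,0.011,0],0],
    [[0.035,0.011,0],0],
    [[0.035,0.011,0],0],
    [[0.035,0.011,0],0]
  ]
}}

```text
time_s: 2.63
tcp_pos: [0.4969, 0.3736, 0.2728]
ee_rot: [[0.945, -0.328, 0.0], [-0.328, -0.945, 0.0], [0.0, -0.0, -1.0]]
wrist_force: [0.8, 0.6, 0.1]
gripper_width: 1.001
gripper_force: 0.0
```

Call:
{"method": "apply_moves", "body": {
  "moves": [
    [[0.035,0.011,0],0],
    [[0.035,0.011,0],0],
    [[0,0,0],6.6],
    [[0,0,0],6.6],
    [[0,0,0],6.6]
  ]
}}

```text
time_s: 3.05
tcp_pos: [0.5553, 0.3302, 0.2722]
ee_rot: [[0.773, -0.635, -0.0], [-0.635, -0.773, -0.0], [-0.0, 0.0, -1.0]]
wrist_force: [0.3, 0.2, -0.8]
gripper_width: 1.0
gripper_force: 0.0
```

Call:
{"method": "apply_moves", "body": {
  "moves": [
    [[0,0,0],6.6],
    [[0,0,0],6.6],
    [[0,0,0],6.6],
    [[0,0,0],6.6],
    [[0,0,0],6.6]
  ],
  "hand": 0
}}

```text
time_s: 3.47
tcp_pos: [0.5546, 0.3311, 0.2725]
ee_rot: [[0.304, -0.953, -0.0], [-0.953, -0.304, -0.0], [0.0, 0.0, -1.0]]
wrist_force: [-0.1, 0.5, 1.0]
gripper_width: 0.707
gripper_force: 0.0
```

Call:
{"method": "apply_moves", "body": {
  "moves": [
    [[0,0,0],6.6],
    [[0,0,0],6.6],
    [[0,0,0],0]
  ]
}}

```text
time_s: 3.72
tcp_pos: [0.5545, 0.3311, 0.2725]
ee_rot: [[0.082, -0.997, -0.0], [-0.997, -0.082, -0.0], [0.0, 0.0, -1.0]]
wrist_force: [0.4, -0.5, 0.6]
gripper_width: 0.48
gripper_force: 0.0
```

Run:
```python
from h import *
s=r.sense();print(s["time_s"],s["tcp_pos"],s["ee_rot"].round(3).tolist(),s["gripper_width"])
p=imaging.capture("wrist");cv2.imwrite("pics/w1.png",p["frame"])
for t in "ball track track_entry track_exit".split():
    for d in models.place_of(p,t)[:2]:
            uv=np.array(d["at"])*[640,480];print(t,round(d["confidence"],2),uv.round(),onz(p,uv,{'ball':.031,'track_entry':.006,'track_exit':.006}.get(t,0))[:2].round(4))
```

```text
3.7167 [0.55452984 0.3311264  0.27252046] [[0.082, -0.997, -0.0], [-0.997, -0.082, -0.0], [0.0, 0.0, -1.0]] 0.4795746072974036
ball 0.73 [348. 207.] [0.5263 0.3397]
track 0.77 [374. 143.] [0.5039 0.2779]
track_entry 0.78 [281. 205.] [0.5932 0.3483]
```

View pics/w1.png

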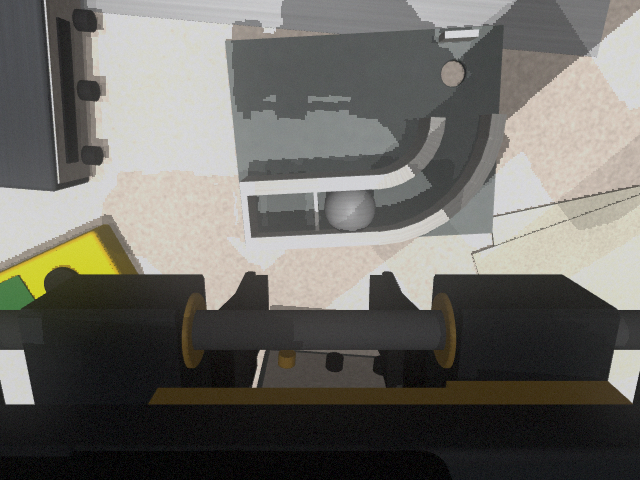

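```bash
cat > fit.py <<'E'
from h import *
from scipy.optimize import least_squares
p=imaging.capture("wrist")
O=np.array([[130,-100,6],[-130,-100,6],[-75,-60,6],[63,60,10],[125,40,51],[125,80,51]])/1e3
U=np.array([[227,40],[503,26],[453,73],[317,211],[250,194],[250,237]])
def W(a,X):
    c,s=np.cos(a[2]),np.sin(a[2]);return np.c_[X[:,:2]@np.array([[c,s],[-s,c]])+a[:2],X[:,2]]
f=lambda a:(np.array([proj(p,x) for x in W(a,O)])-U).ravel()
R=least_squares(f,[.5,.277,.09],loss="soft_l1");print(R.x,np.degrees(R.x[2]));print(f(R.x).reshape(-1,2).round(1))
a=R.x;np.save("track.npy",a)
im=p["frame"].copy()
t=np.linspace(0,np.pi/2,10)
for off,z in((20,51),(-20,51),(0,6)):
    c=[[125,60+off,z],[5,60+off,z]]+[[5-(80+off)*np.sin(q),-20+(80+off)*np.cos(q),z] for q in t]
    cv2.polylines(im,[np.array([proj(p,x) for x in W(a,np.array(c)/1e3)]).round().astype(int)],False,(0,0,255))
for z in (0,6):
    cv2.polylines(im,[np.array([proj(p,x) for x in W(a,np.array([[130,-100,z],[-130,-100,z],[-130,100,z],[130,100,z]])/1e3)]).round().astype(int)],True,(0,255,0))
cv2.imwrite("pics/w1o.png",cv2.resize(im[0:270,150:560],None,fx=1.9,fy=1.9))
for n,q in(("entry",[98,60,6]),("exit",[-75,-60,6]),("arc0",[5,60,6]),("arcend",[-75,-20,6])):print(n,W(a,np.array([q])/1e3).round(4))
E
python3 fit.py
```

```text
[0.50375833 0.27658295 0.1390279 ] 7.9657118669259015
[[ 7.2  0.1]
 [10.4 -1.9]
 [-0.3  0.3]
 [-2.  -5.8]
 [-4.   1.9]
 [ 0.1  0.8]]
entry [[0.5925 0.3496 0.006 ]]
exit [[0.4378 0.2068 0.006 ]]
arc0 [[0.5004 0.3367 0.006 ]]
arcend [[0.4323 0.2464 0.006 ]]
```

View pics/w1o.png

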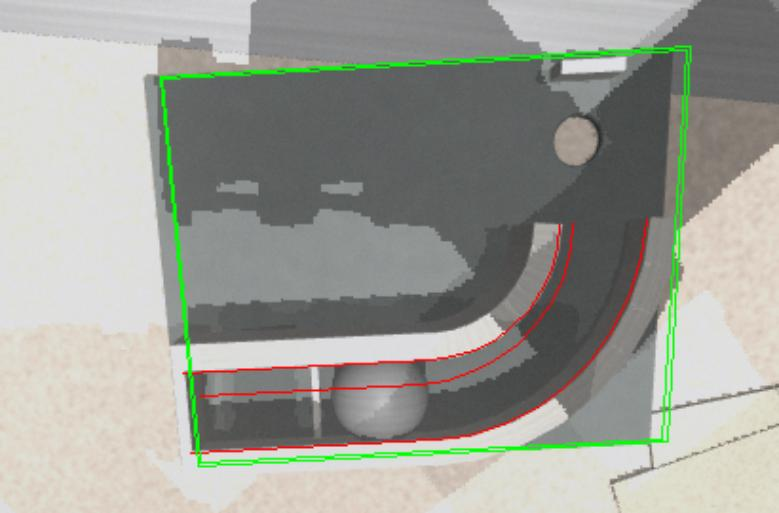

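```bash
python3 - <<'E'
s=open("fit.py").read()
s=s.replace("f=lambda a:(np.array([proj(p,x) for x in W(a,O)])-U).ravel()","""M=np.array([[1,1],[1,1],[2,2],[1,0],[0,1],[0,1]])
def f(a):
    o=O.copy();o[:2,0]+=a[3];return (M*(np.array([proj(p,x) for x in W(a,o)])-U)).ravel()""").replace("[.5,.277,.09]","[.5,.277,.12,.01]").replace('"soft_l1"','"linear"').replace("[[130,-100,z],[-130,-100,z],[-130,100,z],[130,100,z]])/1e3","[[130,-100,z],[-130,-100,z],[-130,100,z],[130,100,z]])/1e3+[a[3],0,0]")
open("fit.py","w").write(s)
E
python3 fit.py
```

```text
[0.50326038 0.27623449 0.13523669 0.00905377] 7.748491652119495
[[-1.6 -0.3]
 [ 1.5 -1.2]
 [ 0.8  0.4]
 [-1.7 -0. ]
 [-0.   1.1]
 [ 0.   0.1]]
entry [[0.5923 0.3489 0.006 ]]
exit [[0.437  0.2067 0.006 ]]
arc0 [[0.5001 0.3364 0.006 ]]
arcend [[0.4316 0.2463 0.006 ]]
```

View pics/w1o.png

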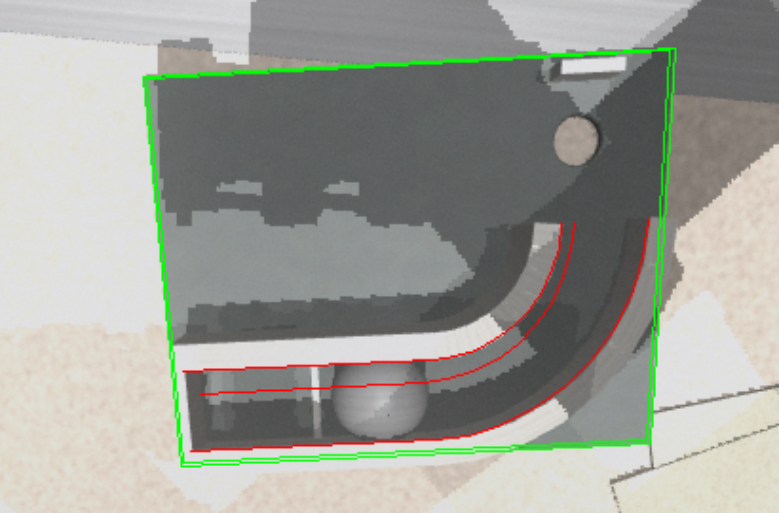

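```bash
cat >> h.py <<'E'
def to(x,y,z,ang):
    """tool-frame shift to (x,y,z) with current axes; turn so tool y is at world angle ang (mod 180)"""
    s=r.sense();R=s["ee_rot"];d=np.array([x,y,z])-s["tcp_pos"]
    a=np.degrees(np.arctan2(R[1,1],R[0,1]));t=-((ang-a+90)%180-90)
    print("t",round(s["time_s"],2),"shift",(R.T@d).round(4),"turn",round(t,2),"toolyaw",round(a,1),"w",round(s["gripper_width"]*87,1),"j6",round(s["joints"][5],1))
E
python3 -c "
from h import *
to(.5923,.3489,.022,187.75)"
```

```text
t 4.07 shift [-0.0145 -0.0391  0.2505] turn -2.88 toolyaw -175.1 w 13.9 j6 -40.3
```

Call:
{"method": "apply_moves", "body": {
  "moves": [
    [[-0.0073,-0.0196,0.02],0],
    [[-0.0073,-0.0196,0.03],0],
    [[0,0,0.041],-2.88],
    [[0,0,0.041],0],
    [[0,0,0.041],0]
  ],
  "hand": 0
}}

```text
time_s: 4.48
tcp_pos: [0.5926, 0.349, 0.098]
ee_rot: [[0.135, -0.991, 0.001], [-0.991, -0.135, 0.001], [-0.001, -0.001, -1.0]]
wrist_force: [-0.1, 0.3, -0.1]
gripper_width: 0.004
gripper_force: 0.0
```

```bash
python3 -c "
from h import *
to(.5923,.3489,.022,187.75)"
```

```text
t 4.48 shift [0.0001 0.0004 0.076 ] turn -0.01 toolyaw -172.3 w 0.3 j6 -36.2
```

Call:
{"method": "apply_moves", "body": {
  "moves": [
    [[0,0,0.025],0],
    [[0,0,0.02],0],
    [[0,0,0.02],0],
    [[0,0,0.011],0],
    [[0,0,0],0]
  ]
}}

```text
time_s: 4.9
tcp_pos: [0.5909, 0.3477, 0.0203]
ee_rot: [[0.134, -0.991, -0.005], [-0.991, -0.134, -0.004], [0.003, 0.005, -1.0]]
wrist_force: [-0.1, -0.2, 0.0]
gripper_width: 0.004
gripper_force: 0.0
```

Call:
{"method": "apply_moves", "body": {
  "moves": [
    [[0,0.006,0],0],
    [[0,0.006,0],0],
    [[0,0.006,0],0],
    [[0,0.006,0],0],
    [[0,0.004,0],0]
  ]
}}

```text
time_s: 5.32
tcp_pos: [0.564, 0.3455, 0.0248]
ee_rot: [[0.134, -0.991, 0.001], [-0.991, -0.134, 0.001], [-0.001, -0.001, -1.0]]
wrist_force: [0.3, -0.9, 0.6]
gripper_width: 0.007
gripper_force: 0.0
```

Call:
{"method": "apply_moves", "body": {
  "moves": [
    [[0,0.006,0],0],
    [[0,0.006,0],0],
    [[0,0.006,0],0],
    [[0,0.006,0],0],
    [[0,0.006,0],0]
  ]
}}

```text
time_s: 5.73
tcp_pos: [0.5342, 0.3411, 0.0235]
ee_rot: [[0.134, -0.991, -0.0], [-0.991, -0.134, -0.0], [0.0, 0.0, -1.0]]
wrist_force: [0.1, -0.0, -0.9]
gripper_width: 0.002
gripper_force: 0.1
```

Call:
{"method": "apply_moves", "body": {
  "moves": [
    [[0,0.007,0],0],
    [[0,0.007,0],0],
    [[0,0.007,0],0],
    [[0,0.007,0],0],
    [[0,0.007,0],0]
  ]
}}

```text
time_s: 6.15
tcp_pos: [0.4998, 0.3366, 0.0237]
ee_rot: [[0.134, -0.991, 0.001], [-0.991, -0.134, 0.0], [-0.0, -0.001, -1.0]]
wrist_force: [2.2, -0.2, 0.7]
gripper_width: 0.005
gripper_force: 1.2
```

Call:
{"method": "apply_moves", "body": {
  "moves": [
    [[0.00025,0.00628,0],-4.5],
    [[0.00025,0.00628,0],-4.5],
    [[0.00025,0.00628,0],-4.5],
    [[0.00025,0.00628,0],-4.5],
    [[0.00025,0.00628,0],-4.5]
  ]
}}

```text
time_s: 6.57
tcp_pos: [0.4706, 0.3268, 0.024]
ee_rot: [[0.507, -0.862, 0.001], [-0.862, -0.507, 0.001], [-0.0, -0.002, -1.0]]
wrist_force: [1.5, 0.3, -0.4]
gripper_width: 0.007
gripper_force: 0.8
```

Run:
```python
from h import *
a=np.load("track.npy");s=r.sense();d=s["tcp_pos"][:2]-a[:2];c,q=np.cos(a[2]),np.sin(a[2])
l=np.array([c*d[0]+q*d[1],-q*d[0]+c*d[1]])*1e3
print(l,np.hypot(l[0]-5,l[1]+20),s["wrist_force"])
p=imaging.capture("top")
for t in models.place_of(p,"ball")[:1]:
  w=onz(p,np.array(t["at"])*[640,480],.031)[:2]-a[:2];print(t["confidence"],c*w[0]+q*w[1],-q*w[0]+c*w[1])
to(.4316,.2463,.022,277.75)
```

```text
[-25.5003345   54.54835803] 80.54643436786357 [ 1.47288175  0.27180255 -0.3589403 ]
0.67 -0.05720426743024612 0.03655237598529576
t 6.67 shift [0.0497 0.0728 0.0017] turn -67.55 toolyaw -149.8 w 0.5 j6 -20.8
```

Call:
{"method": "apply_moves", "body": {
  "moves": [
    [[0.00025,0.00628,0],-4.5],
    [[0.00025,0.00628,0],-4.5],
    [[0.00025,0.00628,0],-4.5],
    [[0.00025,0.00628,0],-4.5],
    [[0.00025,0.00628,0],-4.5]
  ]
}}

```text
time_s: 7.08
tcp_pos: [0.4481, 0.3068, 0.0241]
ee_rot: [[0.797, -0.604, 0.002], [-0.604, -0.797, 0.002], [0.0, -0.003, -1.0]]
wrist_force: [0.4, -0.1, 0.7]
gripper_width: 0.004
gripper_force: 0.7
```

Call:
{"method": "apply_moves", "body": {
  "moves": [
    [[0.00025,0.00628,0],-4.5],
    [[0.00025,0.00628,0],-4.5],
    [[0.00025,0.00628,0],-4.5],
    [[0.00025,0.00628,0],-4.5],
    [[0.00025,0.00628,0],-4.5]
  ]
}}

```text
time_s: 7.5
tcp_pos: [0.434, 0.2783, 0.0239]
ee_rot: [[0.967, -0.254, 0.001], [-0.254, -0.967, 0.001], [0.001, -0.002, -1.0]]
wrist_force: [0.0, 0.9, 0.2]
gripper_width: 0.002
gripper_force: 0.2
```

Call:
{"method": "apply_moves", "body": {
  "moves": [
    [[0.00025,0.00628,0],-4.5],
    [[0.00025,0.00628,0],-4.5],
    [[0.00015,0.004,0],-3],
    [[0.0001,0.003,0],-2],
    [[0.0001,0.003,0],-2]
  ]
}}

```text
time_s: 7.92
tcp_pos: [0.4309, 0.2549, 0.0235]
ee_rot: [[1.0, 0.02, -0.0], [0.02, -1.0, -0.0], [-0.0, 0.0, -1.0]]
wrist_force: [-1.2, -0.2, 0.1]
gripper_width: 0.009
gripper_force: 0.0
```

```bash
cat > ck.py <<'E'
from h import *
a=np.load("track.npy");s=r.sense();d=s["tcp_pos"][:2]-a[:2];c,q=np.cos(a[2]),np.sin(a[2])
l=np.array([c*d[0]+q*d[1],-q*d[0]+c*d[1]])*1e3
print(l,np.hypot(l[0]-5,l[1]+20),s["wrist_force"])
p=imaging.capture("top")
for t in models.place_of(p,"ball")[:1]:
  w=onz(p,np.array(t["at"])*[640,480],.031)[:2]-a[:2];print(t["confidence"],c*w[0]+q*w[1],-q*w[0]+c*w[1])
to(.4316,.2463,.022,277.75)
cv2.imwrite("pics/ck.png",cv2.resize(p["frame"][190:370,120:320],None,fx=3,fy=3))
E
python3 ck.py
```

```text
[-74.55739519 -11.33878975] 80.02746835742006 [-1.17928174 -0.20298518  0.12608782]
0.73 -0.08395643281024831 -0.04692453350856313
t 8.02 shift [0.0006 0.0085 0.0014] turn -6.7 toolyaw -88.9 w 0.5 j6 41.9
```

View pics/ck.png

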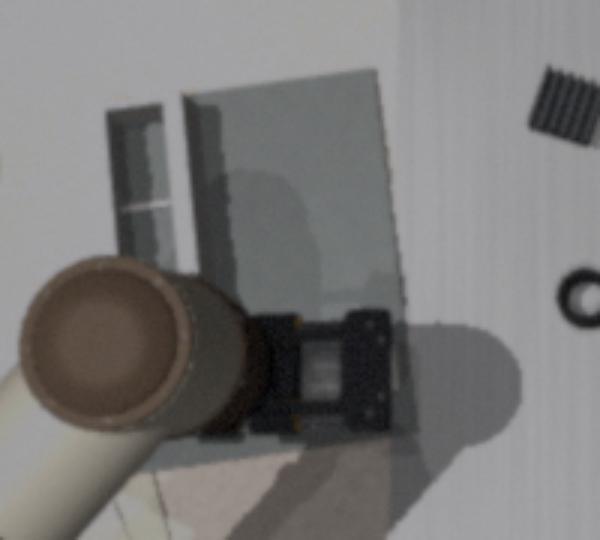

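Call:
{"method": "apply_moves", "body": {
  "moves": [
    [[0,0.002,0],-2],
    [[0,0.002,0],-2],
    [[0,0.002,0],-2],
    [[0,0.0015,0],0],
    [[0,0.001,0],0]
  ]
}}

```text
time_s: 8.43
tcp_pos: [0.4318, 0.2468, 0.0235]
ee_rot: [[0.992, 0.123, -0.0], [0.123, -0.992, -0.0], [-0.0, 0.0, -1.0]]
wrist_force: [0.8, -0.7, 0.2]
gripper_width: 0.005
gripper_force: 0.0
```

Call:
{"method": "apply_moves", "body": {
  "moves": [
    [[0,0,0],0],
    [[0,0,0],0],
    [[0,-0.008,0],0],
    [[0,0,-0.04],0],
    [[0,0,-0.04],0]
  ]
}}

```text
time_s: 8.85
tcp_pos: [0.4295, 0.2541, 0.1019]
ee_rot: [[0.992, 0.125, -0.005], [0.125, -0.992, -0.006], [-0.006, 0.005, -1.0]]
wrist_force: [0.5, 1.2, 0.4]
gripper_width: 0.004
gripper_force: 0.0
```

Call:
{"method": "apply_moves", "body": {
  "moves": [
    [[0,0,-0.04],0],
    [[0,0,-0.04],0],
    [[0,0,-0.04],0],
    [[0,-0.04,0],0],
    [[0,-0.02,0],0]
  ],
  "hand": 0.087
}}

```text
time_s: 9.27
tcp_pos: [0.4244, 0.3177, 0.2276]
ee_rot: [[0.992, 0.124, 0.006], [0.124, -0.992, 0.008], [0.007, -0.007, -1.0]]
wrist_force: [0.6, -0.7, -1.3]
gripper_width: 0.299
gripper_force: 0.0
```

```bash
python3 ck.py
python3 - <<'E'
from h import *
p=imaging.capture("wrist")
print(p["eye"])
for n in("ball","track_exit"):
  for t in models.place_of(p,n)[:1]:
    uv=np.array(t["at"])*[640,480];print(n,t["confidence"],uv,onz(p,uv,.028 if n=="ball" else .006))
cv2.imwrite("pics/w2.png",p["frame"])
E
```

```text
[-72.573568    51.72423747] 105.65048363749423 [ 0.62406972 -0.70210984 -1.28722565]
0.83 -0.07492734007054988 -0.0626925187935565
t 9.37 shift [-0.0009  0.0719  0.202 ] turn -0.42 toolyaw -82.7 w 33.8 j6 42.9
[0.49347326 0.32617477 0.38628105]
ball 0.81 [446.272 206.592] [0.43714646 0.20846937 0.028     ]
```

View pics/w2.png

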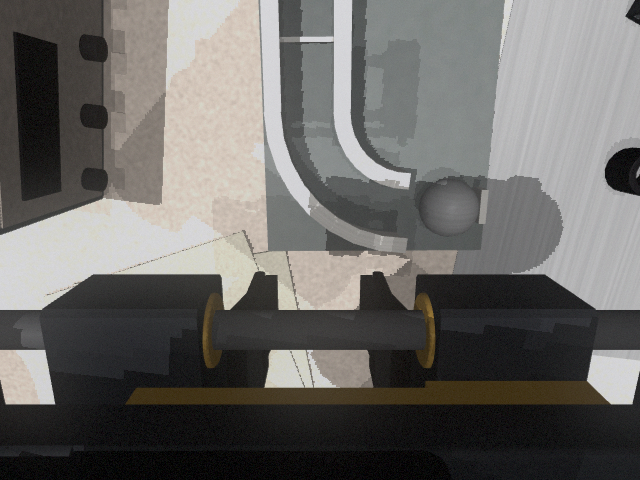

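```bash
python3 -c "
from h import *
to(.6944,-.0417,.2,277.3);to(.498,-.287,.2,277.3)"
```

```text
t 9.52 shift [0.2249 0.387  0.0232] turn -0.09 toolyaw -82.8 w 45.7 j6 42.9
t 9.52 shift [-0.0007  0.6057  0.0237] turn -0.09 toolyaw -82.8 w 45.7 j6 42.9
```

Call:
{"method": "apply_moves", "body": {
  "moves": [
    [[0,0.035,0],0],
    [[0,0.038,0],0],
    [[0,0.038,0],0],
    [[0,0.038,0],0],
    [[0,0.038,0],0]
  ],
  "hand": 0.087
}}

```text
time_s: 9.93
tcp_pos: [0.4461, 0.1262, 0.2233]
ee_rot: [[0.992, 0.125, -0.001], [0.125, -0.992, -0.001], [-0.001, 0.001, -1.0]]
wrist_force: [1.5, -0.6, -0.2]
gripper_width: 0.906
gripper_force: 0.0
```

Call:
{"method": "apply_moves", "body": {
  "moves": [
    [[0,0.038,0],0],
    [[0,0.038,0],0],
    [[0,0.038,0],0],
    [[0,0.038,0],0],
    [[0,0.038,0],0]
  ]
}}

```text
time_s: 10.35
tcp_pos: [0.4696, -0.0623, 0.2235]
ee_rot: [[0.992, 0.124, -0.0], [0.124, -0.992, -0.0], [-0.0, 0.0, -1.0]]
wrist_force: [1.5, 1.1, 0.1]
gripper_width: 1.001
gripper_force: 0.0
```

Call:
{"method": "apply_moves", "body": {
  "moves": [
    [[0,0.038,0],0],
    [[0,0.038,0],0],
    [[0,0.038,0.01],0],
    [[0,0.038,0.01],0],
    [[0,0.038,0],0]
  ]
}}

```text
time_s: 10.77
tcp_pos: [0.4921, -0.2503, 0.2013]
ee_rot: [[0.992, 0.123, -0.004], [0.123, -0.992, 0.002], [-0.004, -0.002, -1.0]]
wrist_force: [0.1, 0.7, -0.2]
gripper_width: 0.999
gripper_force: 0.0
```

Call:
{"method": "apply_moves", "body": {
  "moves": [
    [[0,0.03,0],0],
    [[0,0.01,0],0],
    [[0,0,0],0],
    [[0,0,0],0]
  ]
}}

```text
time_s: 11.1
tcp_pos: [0.4984, -0.2882, 0.203]
ee_rot: [[0.992, 0.123, -0.001], [0.123, -0.992, 0.001], [-0.001, -0.001, -1.0]]
wrist_force: [0.4, 0.0, 0.2]
gripper_width: 0.997
gripper_force: 0.0
```

Run:
```python
from h import *
to(.498,-.287,.2,277.3)
p=imaging.capture("wrist");cv2.imwrite("pics/w3.png",p["frame"])
for t in models.place_of(p,"turntable")[:2]:
    uv=np.array(t["at"])*[640,480];print(t["confidence"],uv,onz(p,uv,0))
g=cv2.cvtColor(p["frame"],cv2.COLOR_BGR2GRAY)
c=proj(p,[.498,-.287,.03]);print(c)
for nm in("wrist","top"):
  q=p if nm=="wrist" else imaging.capture("top")
  g=cv2.cvtColor(q["frame"],cv2.COLOR_BGR2GRAY);c=proj(q,[.498,-.287,.03])
  rad=int(abs(proj(q,[.498,-.241,.03])[0]-c[0]))
  x0,y0=(c-rad*1.3).astype(int);x0=max(x0,0);y0=max(y0,0);roi=g[y0:y0+int(2.6*rad),x0:x0+int(2.6*rad)]
  _,b=cv2.threshold(roi,0,255,cv2.THRESH_OTSU);cs,_=cv2.findContours(b,cv2.RETR_EXTERNAL,cv2.CHAIN_APPROX_NONE)
  for k in sorted(cs,key=cv2.contourArea)[-3:]:
    if len(k)<10:continue
    e=cv2.fitEllipse(cv2.convexHull(k));uv=np.array(e[0])+[x0,y0];print(nm,rad,uv,np.array(e[1])/2,onz(q,uv,.03))
```

```text
t 11.1 shift [-0.0002 -0.0013  0.003 ] turn -0.22 toolyaw -82.9 w 86.7 j6 111.0
0.68 [313.472 206.496] [ 0.49599981 -0.28386406  0.        ]
[317.15954867 211.86834822]Traceback (most recent call last):
  File "<stdin>", line 16, in <module>
cv2.error: OpenCV(4.12.0) /io/opencv/modules/imgproc/src/shapedescr.cpp:361: error: (-201:Incorrect size of input array) There should be at least 5 points to fit the ellipse in function 'fitEllipseNoDirect'
```

View pics/w3.png

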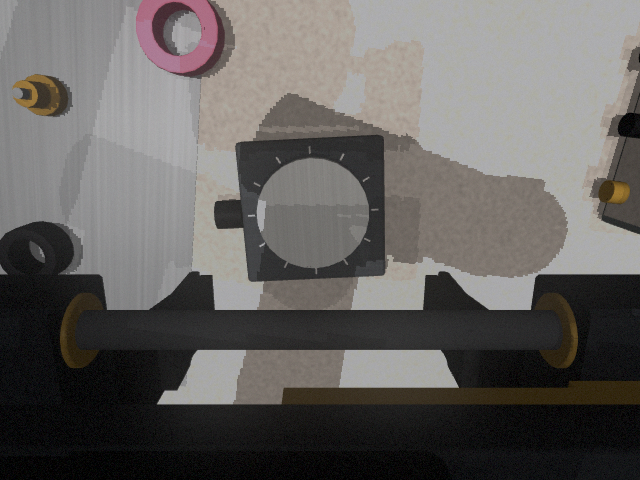

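Run:
```python
from h import *
p=imaging.capture("wrist")
X=onz(p,[313.5,212.5],.03);print(X)
np.save("tt.npy",X)
t=imaging.capture("top");print(proj(t,X));cv2.imwrite("pics/tt.png",cv2.resize(t["frame"][230:340,400:540],None,fx=4,fy=4))
# mask-fit of rings in top + scene
from scipy.optimize import minimize
s=imaging.capture("scene")
for n,D,H,x0 in(("ring_wide",.062,.024,(.6944,-.0417)),("ring_middle",.05,.028,(.43,-.053)),("ring_narrow",.04,.032,(.4835,.043))):
  th=np.linspace(0,2*np.pi,40)
  for q,nm in((t,"top"),(s,"scene"),(p,"wrist")):
    c=proj(q,[*x0,H/2]);best=None
    for d in models.cut_out(q,n):
      ys,xs=np.nonzero(d["region"])
      if np.hypot(xs.mean()-c[0],ys.mean()-c[1])<25: best=(d["confidence"],xs,ys);break
    if not best: continue
    _,xs,ys=best;tb=np.array([xs.min(),xs.max(),ys.min(),ys.max()])
    tb=tb+[0,1,0,1]-.5
    def bb(v):
      P=np.array([proj(q,[v[0]+D/2*np.cos(a),v[1]+D/2*np.sin(a),z]) for a in th for z in(0,H)])
      return np.array([P[:,0].min(),P[:,0].max(),P[:,1].min(),P[:,1].max()])
    from scipy.optimize import least_squares
    R=least_squares(lambda v:bb(v)-tb,x0,diff_step=1e-3);print(n,nm,R.x.round(4),R.fun.round(1))
to(.6944,-.0417,.2,277.3)
```

```text
[ 0.49759529 -0.2830197   0.03      ]
[475.34016689 281.12489288]
ring_wide top [ 0.6885 -0.041 ] [-0.2  0.2 -0.   0. ]
ring_wide scene [ 0.6893 -0.0439] [ 0.5 -0.5 -0.3  0.3]
ring_middle top [ 0.4267 -0.0494] [ 0.1 -0.1  0.4 -0.4]
ring_middle scene [ 0.4278 -0.0499] [-0.3  0.3 -0.3  0.2]
ring_middle wrist [ 0.4336 -0.0501] [-2.   2.1 -5.1  5.3]
ring_narrow top [0.4858 0.045 ] [-0.   0.   0.1 -0.1]
ring_narrow scene [0.4839 0.0426] [ 0.8 -0.8 -0.2  0.2]
t 11.8 shift [ 0.2244 -0.2198  0.0035] turn -0.1 toolyaw -82.8 w 87.2 j6 111.1
```

Call:
{"method": "apply_moves", "body": {
  "moves": [
    [[0.0274,-0.0275,0],0],
    [[0.0274,-0.0275,0],0],
    [[0.0274,-0.0275,0],0],
    [[0.0274,-0.0275,0],0],
    [[0.0274,-0.0275,0],0]
  ]
}}

```text
time_s: 12.22
tcp_pos: [0.6189, -0.133, 0.2037]
ee_rot: [[0.992, 0.125, 0.0], [0.125, -0.992, -0.0], [0.0, 0.0, -1.0]]
wrist_force: [0.8, 0.1, -0.2]
gripper_width: 0.998
gripper_force: 0.0
```

Call:
{"method": "apply_moves", "body": {
  "moves": [
    [[0.0274,-0.0275,0],0],
    [[0.0274,-0.0275,0],0],
    [[0.0274,-0.0275,0],0],
    [[0,0,0.02],0],
    [[0,0,0],0]
  ]
}}

```text
time_s: 12.63
tcp_pos: [0.6881, -0.0399, 0.1789]
ee_rot: [[0.992, 0.127, -0.007], [0.127, -0.992, 0.001], [-0.007, -0.002, -1.0]]
wrist_force: [-0.7, -0.7, -1.9]
gripper_width: 1.0
gripper_force: 0.0
```

```bash
cat > rf.py <<'E'
import sys
from h import *
from scipy.optimize import least_squares
n,D,H,x,y=sys.argv[1],*map(float,sys.argv[2:6]);th=np.linspace(0,2*np.pi,40)
p=imaging.capture("wrist");c=proj(p,[x,y,H/2])
for d in models.cut_out(p,n):
    ys,xs=np.nonzero(d["region"])
    if np.hypot(xs.mean()-c[0],ys.mean()-c[1])>60: continue
    tb=np.array([xs.min(),xs.max()+1,ys.min(),ys.max()+1])-.5
    def f(v):
      P=np.array([proj(p,[v[0]+D/2*np.cos(a),v[1]+D/2*np.sin(a),z]) for a in th for z in(0,H)])
      return np.r_[P.min(0),P.max(0)][[0,2,1,3]]-tb
    R=least_squares(f,[x,y],diff_step=1e-3);print(n,d["confidence"],R.x.round(4),R.fun.round(1));to(*R.x,H-.019,277.3)
E
python3 rf.py ring_wide .062 .024 .689 -.0425
```

```text
ring_wide 0.63 [ 0.6905 -0.0408] [-0.4  0.4 -0.4  0.4]
t 12.73 shift [ 0.003  -0.0014  0.1773] turn -0.1 toolyaw -82.8 w 86.6 j6 87.3
```

Call:
{"method": "apply_moves", "body": {
  "moves": [
    [[0.003,-0.001,0.04],0],
    [[0,0,0.04],0],
    [[0,0,0.04],0],
    [[0,0,0.03],0],
    [[0,0,0.018],0]
  ]
}}

```text
time_s: 13.15
tcp_pos: [0.6896, -0.0427, 0.0127]
ee_rot: [[0.992, 0.123, -0.005], [0.123, -0.992, -0.0], [-0.005, -0.0, -1.0]]
wrist_force: [0.3, -0.4, -0.5]
gripper_width: 0.998
gripper_force: 0.0
```

Call:
{"method": "apply_moves", "body": {
  "moves": [
    [[0,0,0.007],0],
    [[0,0,0],0],
    [[0,0,0],0]
  ]
}}

```text
time_s: 13.4
tcp_pos: [0.6932, -0.0417, 0.0104]
ee_rot: [[0.992, 0.125, 0.003], [0.125, -0.992, -0.0], [0.003, 0.001, -1.0]]
wrist_force: [0.3, 0.4, 1.4]
gripper_width: 0.999
gripper_force: 0.0
```

Call:
{"method": "apply_moves", "body": {
  "moves": [
    [[0,0,0],0],
    [[0,0,0],0],
    [[0,0,0],0],
    [[0,0,0],0],
    [[0,0,0],0]
  ],
  "hand": 0.04
}}

```text
time_s: 13.82
tcp_pos: [0.6924, -0.0408, 0.0093]
ee_rot: [[0.992, 0.125, 0.001], [0.125, -0.992, 0.0], [0.001, 0.0, -1.0]]
wrist_force: [1.3, -1.4, 0.2]
gripper_width: 0.703
gripper_force: 0.7
```

Call:
{"method": "apply_moves", "body": {
  "moves": [
    [[0,0,0],0],
    [[0,0,0],0],
    [[0,0,-0.02],0],
    [[0,0,-0.03],0],
    [[0,0,-0.03],0]
  ]
}}

```text
time_s: 14.23
tcp_pos: [0.6909, -0.0409, 0.0876]
ee_rot: [[0.992, 0.125, -0.004], [0.125, -0.992, -0.0], [-0.004, -0.0, -1.0]]
wrist_force: [0.6, 0.1, -0.2]
gripper_width: 0.692
gripper_force: 29.8
```

```bash
python3 -c "
from h import *
to(.4976,-.283,.1,277.3)"
```

```text
t 14.23 shift [-0.2221  0.216  -0.0115] turn -0.11 toolyaw -82.8 w 60.2 j6 87.3
```

Call:
{"method": "apply_moves", "body": {
  "moves": [
    [[-0.02,0.02,-0.01],0],
    [[-0.028,0.027,0],0],
    [[-0.028,0.027,0],0],
    [[-0.028,0.027,0],0],
    [[-0.028,0.027,0],0]
  ]
}}

```text
time_s: 14.65
tcp_pos: [0.5756, -0.1852, 0.0983]
ee_rot: [[0.992, 0.126, -0.0], [0.126, -0.992, 0.0], [-0.0, -0.0, -1.0]]
wrist_force: [0.1, -0.7, -0.5]
gripper_width: 0.694
gripper_force: 29.8
```

Call:
{"method": "apply_moves", "body": {
  "moves": [
    [[-0.028,0.027,0],0],
    [[-0.028,0.027,0],0],
    [[-0.02,0.02,0],0],
    [[-0.012,0.012,0],0],
    [[0,0,0],0]
  ]
}}

```text
time_s: 15.07
tcp_pos: [0.4978, -0.2828, 0.0982]
ee_rot: [[0.993, 0.121, -0.002], [0.121, -0.993, 0.001], [-0.002, -0.001, -1.0]]
wrist_force: [-0.4, 0.2, -1.0]
gripper_width: 0.693
gripper_force: 29.8
```

Call:
{"method": "apply_moves", "body": {
  "moves": [
    [[0,0,0],0],
    [[0,0,0],0]
  ]
}}

```text
time_s: 15.23
tcp_pos: [0.501, -0.2805, 0.0984]
ee_rot: [[0.992, 0.125, 0.0], [0.125, -0.992, 0.0], [0.0, -0.0, -1.0]]
wrist_force: [0.7, 0.7, -0.4]
gripper_width: 0.694
gripper_force: 29.8
```

```bash
python3 -c "
from h import *
to(.4976,-.283,.0403,277.3)
p=imaging.capture('wrist');cv2.imwrite('pics/w4.png',p['frame'])"
```

```text
t 15.23 shift [-0.0037  0.0021  0.0581] turn -0.1 toolyaw -82.8 w 60.4 j6 110.3
```

View pics/w4.png

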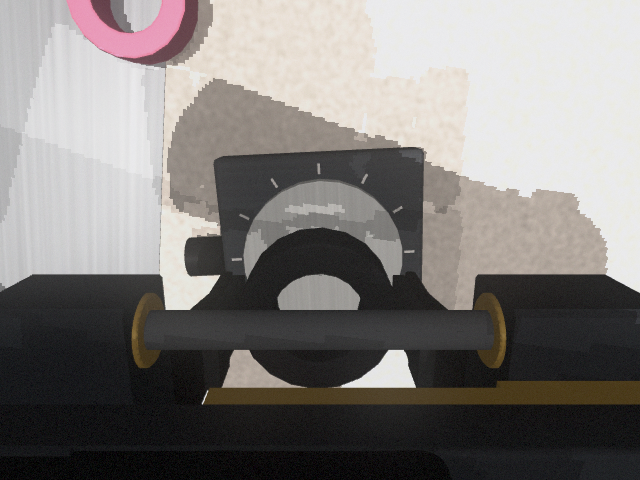

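Call:
{"method": "apply_moves", "body": {
  "moves": [
    [[-0.003,0.002,0.02],0],
    [[0,0,0.02],0],
    [[0,0,0.012],0],
    [[0,0,0.004],0],
    [[0,0,0],0]
  ]
}}

```text
time_s: 15.7
tcp_pos: [0.4979, -0.2821, 0.0413]
ee_rot: [[0.992, 0.127, -0.002], [0.127, -0.992, 0.001], [-0.002, -0.001, -1.0]]
wrist_force: [-1.0, -0.3, -1.0]
gripper_width: 0.697
gripper_force: 29.8
```

Call:
{"method": "apply_moves", "body": {
  "moves": [
    [[0,0,0],0],
    [[0,0,0.002],0],
    [[0,0,0],0]
  ]
}}

```text
time_s: 15.95
tcp_pos: [0.4986, -0.283, 0.0412]
ee_rot: [[0.992, 0.126, 0.001], [0.126, -0.992, -0.0], [0.001, 0.001, -1.0]]
wrist_force: [-0.7, 0.2, -1.4]
gripper_width: 0.694
gripper_force: 29.8
```

```bash
python3 -c "
from h import *
to(.4976,-.283,.0393,277.3);print(r.sense()['wrist_force'],r.sense()['tcp_pos'])"
```

```text
t 15.95 shift [-0.0009 -0.0002  0.0019] turn -0.08 toolyaw -82.8 w 60.4 j6 110.6
[-0.65993741  0.1660519  -1.39141733] [ 0.49855507 -0.28303449  0.04122352]
```

Call:
{"method": "apply_moves", "body": {
  "moves": [
    [[0,0,0.001],0],
    [[0,0,0],0],
    [[0,0,0],0]
  ]
}}

```text
time_s: 16.2
tcp_pos: [0.498, -0.2832, 0.0399]
ee_rot: [[0.992, 0.125, 0.001], [0.125, -0.992, -0.0], [0.0, 0.0, -1.0]]
wrist_force: [-0.5, -0.3, -0.3]
gripper_width: 0.692
gripper_force: 29.8
```

Call:
{"method": "apply_moves", "body": {
  "moves": [
    [[0,0,0],0],
    [[0,0,0],0],
    [[0,0,0],0],
    [[0,0,0],0]
  ],
  "hand": 0.087
}}

```text
time_s: 16.53
tcp_pos: [0.498, -0.2832, 0.0397]
ee_rot: [[0.992, 0.125, 0.0], [0.125, -0.992, -0.0], [0.0, 0.0, -1.0]]
wrist_force: [0.4, -0.1, 0.4]
gripper_width: 0.913
gripper_force: 0.0
```

Call:
{"method": "apply_moves", "body": {
  "moves": [
    [[0,0,-0.02],0],
    [[0,0,-0.04],0],
    [[0,0,-0.04],0],
    [[0,0,-0.04],0],
    [[0,0,-0.02],0]
  ]
}}

```text
time_s: 16.95
tcp_pos: [0.4999, -0.2841, 0.2054]
ee_rot: [[0.992, 0.126, 0.008], [0.126, -0.992, -0.004], [0.008, 0.005, -1.0]]
wrist_force: [-0.1, 0.3, 0.1]
gripper_width: 1.0
gripper_force: 0.0
```

Run:
```python
from h import *
to(.4273,-.0497,.18,277.3)
p=imaging.capture('wrist');cv2.imwrite('pics/w5.png',p['frame'])
th=np.linspace(0,2*np.pi,40)
from scipy.optimize import least_squares
for d in models.cut_out(p,"ring_wide"):
    ys,xs=np.nonzero(d["region"]);tb=np.array([xs.min(),xs.max()+1,ys.min(),ys.max()+1])-.5
    def f(v):
      P=np.array([proj(p,[v[0]+.031*np.cos(a),v[1]+.031*np.sin(a),z]) for a in th for z in(.03,.054)])
      return np.r_[P.min(0),P.max(0)][[0,2,1,3]]-tb
    R=least_squares(f,[.498,-.283],diff_step=1e-3);print(d["confidence"],R.x.round(4),R.fun.round(1),p["frame"][d["region"]].mean(0))
```

```text
t 16.95 shift [-0.0426 -0.2418  0.024 ] turn -0.05 toolyaw -82.8 w 87.0 j6 110.6
0.55 [ 0.4959 -0.283 ] [-0.6  0.6 -1.1  1.1] [30.37801246 30.7251557  31.54779312]
0.31 [ 0.5035 -0.272 ] [ 44.  -44.2  29.7 -32.8] [75.14402223 75.80813146 76.4300731 ]
```

View pics/w5.png

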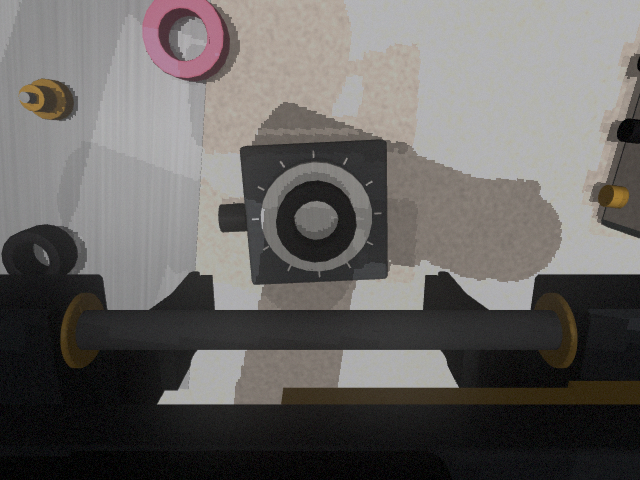

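Call:
{"method": "apply_moves", "body": {
  "moves": [
    [[-0.0061,-0.0345,0.003],0],
    [[-0.0061,-0.0345,0.003],0],
    [[-0.0061,-0.0345,0.003],0],
    [[-0.0061,-0.0345,0.003],0],
    [[-0.0061,-0.0345,0.003],0]
  ]
}}

```text
time_s: 17.47
tcp_pos: [0.4445, -0.1146, 0.1833]
ee_rot: [[0.992, 0.124, -0.002], [0.124, -0.992, 0.0], [-0.002, -0.0, -1.0]]
wrist_force: [2.0, 0.3, -0.0]
gripper_width: 1.003
gripper_force: 0.0
```

Call:
{"method": "apply_moves", "body": {
  "moves": [
    [[-0.0061,-0.0345,0.003],0],
    [[-0.0061,-0.0345,0.003],0],
    [[0,0,0],0],
    [[0,0,0],0]
  ]
}}

```text
time_s: 17.8
tcp_pos: [0.4244, -0.0475, 0.178]
ee_rot: [[0.992, 0.129, -0.001], [0.129, -0.992, -0.0], [-0.001, 0.0, -1.0]]
wrist_force: [0.0, 0.3, -0.7]
gripper_width: 1.0
gripper_force: 0.0
```

```bash
python3 rf.py ring_middle .05 .028 .4273 -.0497
```

```text
ring_middle 0.85 [ 0.4296 -0.0491] [-0.1  0.1 -0.8  0.8]
t 17.9 shift [0.0044 0.0006 0.1692] turn -0.09 toolyaw -82.8 w 86.8 j6 81.9
```

Call:
{"method": "apply_moves", "body": {
  "moves": [
    [[0.0035,0.0005,0.04],0],
    [[0,0,0.04],0],
    [[0,0,0.04],0],
    [[0,0,0.03],0],
    [[0,0,0.013],0]
  ]
}}

```text
time_s: 18.32
tcp_pos: [0.4262, -0.051, 0.0116]
ee_rot: [[0.993, 0.122, -0.008], [0.122, -0.993, -0.002], [-0.008, 0.001, -1.0]]
wrist_force: [-0.5, -0.8, -0.6]
gripper_width: 1.002
gripper_force: 0.0
```

Call:
{"method": "apply_moves", "body": {
  "moves": [
    [[0,0,0.004],0],
    [[0,0,0],0],
    [[0,0,0],0]
  ]
}}

```text
time_s: 18.57
tcp_pos: [0.4297, -0.0495, 0.012]
ee_rot: [[0.992, 0.124, 0.001], [0.124, -0.992, 0.0], [0.001, 0.0, -1.0]]
wrist_force: [0.8, 0.4, 0.5]
gripper_width: 1.0
gripper_force: 0.0
```

Call:
{"method": "apply_moves", "body": {
  "moves": [
    [[0,0,0],0],
    [[0,0,0],0],
    [[0,0,0],0],
    [[0,0,0],0],
    [[0,0,0],0]
  ],
  "hand": 0.03
}}

```text
time_s: 18.98
tcp_pos: [0.4291, -0.0488, 0.0121]
ee_rot: [[0.992, 0.125, 0.001], [0.125, -0.992, 0.0], [0.001, -0.0, -1.0]]
wrist_force: [0.5, -1.0, 0.0]
gripper_width: 0.705
gripper_force: 0.0
```

Call:
{"method": "apply_moves", "body": {
  "moves": [
    [[0,0,0],0],
    [[0,0,0],0],
    [[0,0,0],0]
  ]
}}

```text
time_s: 19.23
tcp_pos: [0.4289, -0.0488, 0.0118]
ee_rot: [[0.992, 0.126, 0.0], [0.126, -0.992, -0.0], [0.0, 0.0, -1.0]]
wrist_force: [-1.6, -0.6, 2.5]
gripper_width: 0.574
gripper_force: 30.0
```

Call:
{"method": "apply_moves", "body": {
  "moves": [
    [[0,0,-0.02],0],
    [[0,0,-0.03],0],
    [[0,0,-0.03],0],
    [[0,0,-0.03],0],
    [[0,0,-0.01],0]
  ]
}}

```text
time_s: 19.65
tcp_pos: [0.4311, -0.0486, 0.1356]
ee_rot: [[0.992, 0.126, 0.008], [0.126, -0.992, 0.001], [0.008, -0.0, -1.0]]
wrist_force: [0.7, 0.5, -0.7]
gripper_width: 0.571
gripper_force: 30.0
```

```bash
python3 -c "
from h import *
to(.4965,-.283,.13,277.3)"
```

```text
t 19.65 shift [0.0353 0.2408 0.0058] turn -0.05 toolyaw -82.7 w 49.7 j6 82.0
```

Call:
{"method": "apply_moves", "body": {
  "moves": [
    [[0.005,0.0344,0],0],
    [[0.005,0.0344,0],0],
    [[0.005,0.0344,0],0],
    [[0.005,0.0344,0],0],
    [[0.005,0.0344,0],0]
  ]
}}

```text
time_s: 20.07
tcp_pos: [0.4751, -0.2179, 0.1313]
ee_rot: [[0.992, 0.126, -0.0], [0.126, -0.992, 0.0], [-0.0, -0.0, -1.0]]
wrist_force: [0.7, 0.3, -0.5]
gripper_width: 0.572
gripper_force: 30.0
```

Call:
{"method": "apply_moves", "body": {
  "moves": [
    [[0.005,0.0344,0],0],
    [[0.005,0.0344,0],0],
    [[0,0,0.02],0],
    [[0,0,0],0],
    [[0,0,0],0]
  ]
}}

```text
time_s: 20.48
tcp_pos: [0.4921, -0.2832, 0.1099]
ee_rot: [[0.992, 0.124, -0.004], [0.124, -0.992, 0.001], [-0.004, -0.002, -1.0]]
wrist_force: [-0.4, 0.4, -0.7]
gripper_width: 0.57
gripper_force: 30.0
```

```bash
python3 -c "
from h import *
to(.496,-.283,.0658,277.3)"
```

```text
t 20.48 shift [0.004  0.0003 0.0441] turn -0.16 toolyaw -82.9 w 49.6 j6 110.7
```

Call:
{"method": "apply_moves", "body": {
  "moves": [
    [[0.003,0,0.02],0],
    [[0,0,0.015],0],
    [[0,0,0.006],0],
    [[0,0,0],0],
    [[0,0,0],0]
  ]
}}

```text
time_s: 20.9
tcp_pos: [0.4971, -0.2826, 0.0714]
ee_rot: [[0.992, 0.127, 0.001], [0.127, -0.992, -0.001], [0.0, 0.001, -1.0]]
wrist_force: [-0.5, 0.1, -0.4]
gripper_width: 0.569
gripper_force: 30.0
```

Call:
{"method": "apply_moves", "body": {
  "moves": [
    [[0,0,0],0],
    [[0,0,0],0]
  ]
}}

```text
time_s: 21.07
tcp_pos: [0.4975, -0.283, 0.0718]
ee_rot: [[0.992, 0.126, 0.002], [0.126, -0.992, -0.001], [0.002, 0.001, -1.0]]
wrist_force: [0.5, -0.0, -0.5]
gripper_width: 0.572
gripper_force: 30.0
```

```bash
python3 -c "
from h import *
to(.496,-.283,.0658,277.3);print(r.sense()['wrist_force'])"
```

```text
t 21.07 shift [-0.0015 -0.0002  0.006 ] turn -0.07 toolyaw -82.8 w 49.8 j6 110.6
[ 0.54340455 -0.01301872 -0.50353141]
```

Call:
{"method": "apply_moves", "body": {
  "moves": [
    [[-0.001,0,0.003],0],
    [[0,0,0.002],0],
    [[0,0,0],0],
    [[0,0,0],0],
    [[0,0,0],0]
  ]
}}

```text
time_s: 21.48
tcp_pos: [0.4957, -0.2832, 0.0658]
ee_rot: [[0.992, 0.125, 0.0], [0.125, -0.992, -0.0], [0.0, 0.0, -1.0]]
wrist_force: [-0.5, 1.3, 2.0]
gripper_width: 0.57
gripper_force: 30.0
```

Call:
{"method": "apply_moves", "body": {
  "moves": [
    [[0,0,0.001],0],
    [[0,0,0],0],
    [[0,0,0],0]
  ]
}}

```text
time_s: 21.73
tcp_pos: [0.4958, -0.2832, 0.0657]
ee_rot: [[0.992, 0.126, 0.0], [0.126, -0.992, -0.0], [0.0, 0.0, -1.0]]
wrist_force: [-1.3, 1.1, 8.2]
gripper_width: 0.569
gripper_force: 30.0
```

Call:
{"method": "apply_moves", "body": {
  "moves": [
    [[0,0,0],0],
    [[0,0,0],0],
    [[0,0,0],0],
    [[0,0,0],0],
    [[0,0,0],0]
  ],
  "hand": 0.087
}}

```text
time_s: 22.15
tcp_pos: [0.4955, -0.2832, 0.0642]
ee_rot: [[0.992, 0.125, -0.001], [0.125, -0.992, 0.0], [-0.001, -0.0, -1.0]]
wrist_force: [0.1, -0.5, -0.0]
gripper_width: 0.863
gripper_force: 0.0
```

Call:
{"method": "apply_moves", "body": {
  "moves": [
    [[0,0,-0.02],0],
    [[0,0,-0.04],0],
    [[0,0,-0.04],0],
    [[0,0,-0.03],0],
    [[0,0,0],0]
  ]
}}

```text
time_s: 22.57
tcp_pos: [0.4995, -0.285, 0.2022]
ee_rot: [[0.992, 0.127, 0.013], [0.127, -0.992, -0.006], [0.013, 0.008, -1.0]]
wrist_force: [1.2, -0.5, 0.5]
gripper_width: 1.0
gripper_force: 0.0
```

```bash
cat > st.py <<'E'
import sys
from h import *
from scipy.optimize import least_squares
n,D,z0,z1=sys.argv[1],*map(float,sys.argv[2:5]);th=np.linspace(0,2*np.pi,40)
for cam in("wrist","top","scene"):
  p=imaging.capture(cam);c=proj(p,[.496,-.283,(z0+z1)/2])
  for d in models.cut_out(p,n):
    ys,xs=np.nonzero(d["region"])
    if np.hypot(xs.mean()-c[0],ys.mean()-c[1])>40: continue
    tb=np.array([xs.min(),xs.max()+1,ys.min(),ys.max()+1])-.5
    def f(v):
      P=np.array([proj(p,[v[0]+D/2*np.cos(a),v[1]+D/2*np.sin(a),z]) for a in th for z in(z0,z1)])
      return np.r_[P.min(0),P.max(0)][[0,2,1,3]]-tb
    R=least_squares(f,[.496,-.283],diff_step=1e-3);print(n,cam,d["confidence"],R.x.round(4),R.fun.round(1))
  if cam=="wrist": cv2.imwrite(f"pics/st_{n}.png",p["frame"])
E
python3 st.py ring_middle .05 .054 .082;python3 -c "
from h import *
to(.485,.044,.18,277.3)"
```

```text
ring_middle scene 0.74 [ 0.4928 -0.2849] [-0.5  0.5 -0.4  0.3]
t 22.87 shift [ 0.0313 -0.3255  0.0131] turn -0.11 toolyaw -82.8 w 86.8 j6 110.7
```

View pics/st_ring_middle.png

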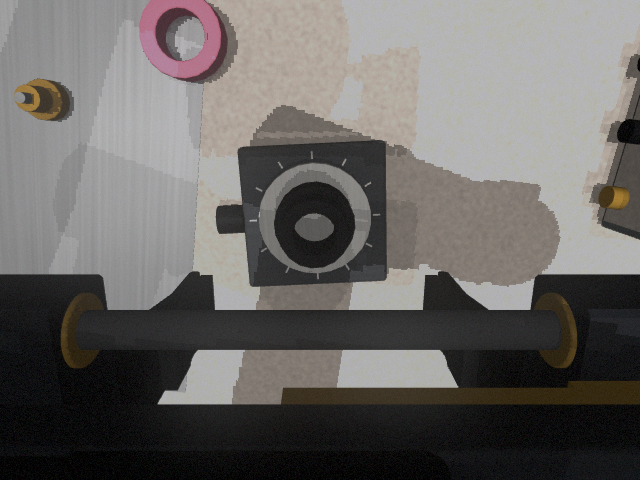

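Call:
{"method": "apply_moves", "body": {
  "moves": [
    [[0.0035,-0.036,0.002],0],
    [[0.0035,-0.036,0.002],0],
    [[0.0035,-0.036,0.002],0],
    [[0.0035,-0.036,0.002],0],
    [[0.0035,-0.036,0.002],0]
  ]
}}

```text
time_s: 23.28
tcp_pos: [0.4895, -0.101, 0.1831]
ee_rot: [[0.992, 0.125, -0.003], [0.125, -0.992, -0.0], [-0.003, -0.0, -1.0]]
wrist_force: [-0.1, 0.9, -0.1]
gripper_width: 1.0
gripper_force: 0.0
```

Call:
{"method": "apply_moves", "body": {
  "moves": [
    [[0.0035,-0.036,0.002],0],
    [[0.0035,-0.036,0.002],0],
    [[0.0035,-0.036,0],0],
    [[0.0035,-0.036,0],0],
    [[0,0,0],0]
  ]
}}

```text
time_s: 23.7
tcp_pos: [0.4862, 0.0467, 0.1795]
ee_rot: [[0.991, 0.131, -0.001], [0.131, -0.991, -0.0], [-0.001, -0.0, -1.0]]
wrist_force: [-0.6, 0.5, 1.1]
gripper_width: 0.997
gripper_force: 0.0
```

Call:
{"method": "apply_moves", "body": {
  "moves": [
    [[0,0,0],0],
    [[0,0,0],0]
  ]
}}

```text
time_s: 23.87
tcp_pos: [0.4858, 0.0421, 0.1796]
ee_rot: [[0.992, 0.126, -0.002], [0.126, -0.992, -0.001], [-0.002, 0.001, -1.0]]
wrist_force: [-0.7, 0.2, 0.1]
gripper_width: 1.0
gripper_force: 0.0
```

```bash
python3 rf.py ring_narrow .04 .032 .485 .044
```

```text
ring_narrow 0.92 [0.4877 0.0446] [-0.6  0.6 -0.7  0.7]
t 23.97 shift [ 0.0023 -0.0032  0.1669] turn -0.19 toolyaw -82.9 w 86.8 j6 73.1
```

Call:
{"method": "apply_moves", "body": {
  "moves": [
    [[0.0015,-0.0025,0.04],0],
    [[0,0,0.04],0],
    [[0,0,0.04],0],
    [[0,0,0.03],0],
    [[0,0,0.013],0]
  ]
}}

```text
time_s: 24.38
tcp_pos: [0.4846, 0.0423, 0.0135]
ee_rot: [[0.993, 0.122, -0.008], [0.122, -0.993, -0.003], [-0.008, 0.002, -1.0]]
wrist_force: [-0.0, -0.4, -0.6]
gripper_width: 0.997
gripper_force: 0.0
```

Call:
{"method": "apply_moves", "body": {
  "moves": [
    [[0,0,0.004],0],
    [[0,0,0],0],
    [[0,0,0],0]
  ]
}}

```text
time_s: 24.63
tcp_pos: [0.4884, 0.0445, 0.0142]
ee_rot: [[0.992, 0.124, 0.001], [0.124, -0.992, 0.0], [0.001, -0.0, -1.0]]
wrist_force: [0.1, -0.3, 0.9]
gripper_width: 1.004
gripper_force: 0.0
```

Call:
{"method": "apply_moves", "body": {
  "moves": [
    [[0,0,0],0],
    [[0,0,0],0],
    [[0,0,0],0],
    [[0,0,0],0],
    [[0,0,0],0]
  ],
  "hand": 0.02
}}

```text
time_s: 25.05
tcp_pos: [0.4878, 0.0451, 0.0141]
ee_rot: [[0.992, 0.125, 0.001], [0.125, -0.992, 0.0], [0.001, -0.0, -1.0]]
wrist_force: [0.3, -0.0, -0.9]
gripper_width: 0.706
gripper_force: 0.0
```

Call:
{"method": "apply_moves", "body": {
  "moves": [
    [[0,0,0],0],
    [[0,0,0],0],
    [[0,0,0],0],
    [[0,0,0],0],
    [[0,0,0],0]
  ]
}}

```text
time_s: 25.47
tcp_pos: [0.4875, 0.0449, 0.0136]
ee_rot: [[0.992, 0.125, -0.0], [0.125, -0.992, -0.0], [-0.0, 0.0, -1.0]]
wrist_force: [-0.4, 0.2, 0.8]
gripper_width: 0.449
gripper_force: 30.0
```

Call:
{"method": "apply_moves", "body": {
  "moves": [
    [[0,0,-0.02],0],
    [[0,0,-0.04],0],
    [[0,0,-0.04],0],
    [[0,0,-0.03],0],
    [[0,0,-0.02],0]
  ]
}}

```text
time_s: 25.88
tcp_pos: [0.4887, 0.0452, 0.1671]
ee_rot: [[0.992, 0.126, 0.005], [0.126, -0.992, 0.002], [0.005, -0.001, -1.0]]
wrist_force: [0.2, 0.8, -0.9]
gripper_width: 0.451
gripper_force: 30.0
```

```bash
python3 -c "
from h import *
to(.4957,-.283,.15,277.3)"
```

```text
t 25.88 shift [-0.0344  0.3265  0.0166] turn -0.08 toolyaw -82.8 w 39.2 j6 72.9
```

Call:
{"method": "apply_moves", "body": {
  "moves": [
    [[-0.0038,0.0363,0],0],
    [[-0.0038,0.0363,0],0],
    [[-0.0038,0.0363,0],0],
    [[-0.0038,0.0363,0],0],
    [[-0.0038,0.0363,0],0]
  ]
}}

```text
time_s: 26.3
tcp_pos: [0.4909, -0.139, 0.1635]
ee_rot: [[0.992, 0.126, -0.0], [0.126, -0.992, 0.0], [-0.0, -0.0, -1.0]]
wrist_force: [0.0, -0.2, -0.5]
gripper_width: 0.453
gripper_force: 30.0
```

Call:
{"method": "apply_moves", "body": {
  "moves": [
    [[-0.0038,0.0363,0],0],
    [[-0.0038,0.0363,0],0],
    [[-0.0038,0.0363,0],0],
    [[-0.0038,0.0363,0],0],
    [[0,0,0.02],0]
  ]
}}

```text
time_s: 26.72
tcp_pos: [0.497, -0.2898, 0.1465]
ee_rot: [[0.993, 0.121, 0.008], [0.121, -0.993, -0.005], [0.007, 0.006, -1.0]]
wrist_force: [1.1, -0.5, -0.1]
gripper_width: 0.453
gripper_force: 30.0
```

Call:
{"method": "apply_moves", "body": {
  "moves": [
    [[0,0,0.02],0],
    [[0,0,0],0],
    [[0,0,0],0],
    [[0,0,0],0]
  ]
}}

```text
time_s: 27.05
tcp_pos: [0.4951, -0.2835, 0.1244]
ee_rot: [[0.992, 0.126, 0.001], [0.126, -0.992, -0.001], [0.001, 0.001, -1.0]]
wrist_force: [-0.1, -0.0, -0.7]
gripper_width: 0.454
gripper_force: 30.0
```

```bash
python3 -c "
from h import *
to(.4957,-.283,.0956,277.3)"
```

```text
t 27.05 shift [ 0.0006 -0.0005  0.0288] turn -0.04 toolyaw -82.7 w 39.5 j6 110.7
```

Call:
{"method": "apply_moves", "body": {
  "moves": [
    [[0.0005,-0.0005,0.015],0],
    [[0,0,0.008],0],
    [[0,0,0],0],
    [[0,0,0],0],
    [[0,0,0],0]
  ]
}}

```text
time_s: 27.47
tcp_pos: [0.4956, -0.283, 0.1015]
ee_rot: [[0.992, 0.126, 0.001], [0.126, -0.992, -0.001], [0.001, 0.001, -1.0]]
wrist_force: [0.7, 0.7, -0.9]
gripper_width: 0.451
gripper_force: 30.0
```

Call:
{"method": "apply_moves", "body": {
  "moves": [
    [[0,0,0.003],0],
    [[0,0,0.001],0],
    [[0,0,0],0],
    [[0,0,0],0],
    [[0,0,0],0]
  ]
}}

```text
time_s: 27.88
tcp_pos: [0.495, -0.283, 0.0967]
ee_rot: [[0.992, 0.125, 0.0], [0.125, -0.992, -0.0], [0.0, 0.0, -1.0]]
wrist_force: [0.7, -0.1, -0.1]
gripper_width: 0.454
gripper_force: 30.0
```

```bash
python3 -c "
from h import *
to(.4957,-.283,.0956,277.3);print(r.sense()['wrist_force'])"
```

```text
t 27.88 shift [0.0007 0.0001 0.0011] turn -0.1 toolyaw -82.8 w 39.5 j6 110.7
[ 0.70133863 -0.05104849 -0.11418282]
```

Call:
{"method": "apply_moves", "body": {
  "moves": [
    [[0.0005,0,0.001],0],
    [[0,0,0],0],
    [[0,0,0],0]
  ]
}}

```text
time_s: 28.13
tcp_pos: [0.4956, -0.283, 0.0956]
ee_rot: [[0.992, 0.125, 0.0], [0.125, -0.992, -0.0], [0.0, 0.0, -1.0]]
wrist_force: [0.6, -0.1, 0.2]
gripper_width: 0.454
gripper_force: 30.0
```

Call:
{"method": "apply_moves", "body": {
  "moves": [
    [[0,0,0],0],
    [[0,0,0],0],
    [[0,0,0],0],
    [[0,0,0],0],
    [[0,0,0],0]
  ],
  "hand": 0.087
}}

```text
time_s: 28.55
tcp_pos: [0.4954, -0.2829, 0.0956]
ee_rot: [[0.992, 0.125, 0.0], [0.125, -0.992, -0.0], [0.0, 0.0, -1.0]]
wrist_force: [-0.5, 0.2, 0.0]
gripper_width: 0.749
gripper_force: 0.0
```

Call:
{"method": "apply_moves", "body": {
  "moves": [
    [[0,0,-0.02],0],
    [[0,0,-0.04],0],
    [[0,0,-0.04],0],
    [[0,0,-0.01],0],
    [[0,0,0],0]
  ]
}}

```text
time_s: 28.97
tcp_pos: [0.4978, -0.2838, 0.2103]
ee_rot: [[0.992, 0.126, 0.009], [0.126, -0.992, -0.003], [0.009, 0.004, -1.0]]
wrist_force: [-0.1, -0.6, -0.3]
gripper_width: 0.988
gripper_force: 0.0
```

```bash
python3 st.py ring_narrow .04 .082 .114;python3 -c "
from h import *
to(.437,.2067,.15,277.3);to(.437,.2067,.15,187.75)"
```

```text
ring_narrow wrist 0.66 [ 0.4954 -0.2825] [-1.4  1.4 -0.8  0.8]
ring_narrow scene 0.79 [ 0.4949 -0.2833] [ 0.  -0.   0.4 -0.3]
t 29.27 shift [ 0.0042 -0.4926  0.0546] turn -0.11 toolyaw -82.8 w 86.5 j6 110.7
t 29.27 shift [ 0.0042 -0.4926  0.0546] turn 89.44 toolyaw -82.8 w 86.5 j6 110.7
```

View pics/st_ring_narrow.png

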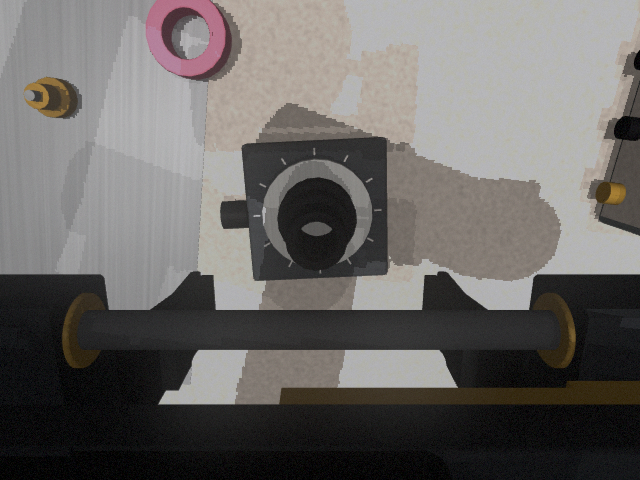

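Call:
{"method": "apply_moves", "body": {
  "moves": [
    [[0,-0.038,0],0],
    [[0,-0.038,0],0],
    [[0,-0.038,0],0],
    [[0,-0.038,0],0],
    [[0,-0.038,0],0]
  ]
}}

```text
time_s: 29.68
tcp_pos: [0.4707, -0.093, 0.2046]
ee_rot: [[0.992, 0.125, -0.002], [0.125, -0.992, -0.0], [-0.002, 0.0, -1.0]]
wrist_force: [0.4, 1.2, -0.1]
gripper_width: 0.996
gripper_force: 0.0
```

Call:
{"method": "apply_moves", "body": {
  "moves": [
    [[0,-0.038,0],0],
    [[0,-0.038,0],0],
    [[0,-0.038,0],0],
    [[0,-0.038,0],0],
    [[0,-0.038,0],0]
  ]
}}

```text
time_s: 30.1
tcp_pos: [0.4469, 0.0956, 0.2049]
ee_rot: [[0.992, 0.125, -0.001], [0.125, -0.992, -0.001], [-0.001, 0.001, -1.0]]
wrist_force: [0.5, -0.4, -0.0]
gripper_width: 1.0
gripper_force: 0.0
```

Call:
{"method": "apply_moves", "body": {
  "moves": [
    [[0,-0.038,0],0],
    [[0,-0.038,0],0],
    [[0,-0.037,0],0],
    [[0,0,0],6.9],
    [[0,0,0],6.9]
  ]
}}

```text
time_s: 30.52
tcp_pos: [0.433, 0.2081, 0.2044]
ee_rot: [[0.993, -0.117, -0.002], [-0.117, -0.993, -0.002], [-0.001, 0.002, -1.0]]
wrist_force: [-0.2, -0.2, -0.2]
gripper_width: 0.999
gripper_force: 0.0
```

Call:
{"method": "apply_moves", "body": {
  "moves": [
    [[0,0,0],6.9],
    [[0,0,0],6.9],
    [[0,0,0],6.9],
    [[0,0,0],6.9],
    [[0,0,0],6.9]
  ]
}}

```text
time_s: 30.93
tcp_pos: [0.4333, 0.2059, 0.2045]
ee_rot: [[0.75, -0.662, -0.002], [-0.662, -0.75, -0.002], [-0.0, 0.002, -1.0]]
wrist_force: [-0.8, -0.7, 0.0]
gripper_width: 1.002
gripper_force: 0.0
```

Call:
{"method": "apply_moves", "body": {
  "moves": [
    [[0,0,0],6.9],
    [[0,0,0],6.9],
    [[0,0,0],6.9],
    [[0,0,0],6.9],
    [[0,0,0],6.7]
  ]
}}

```text
time_s: 31.35
tcp_pos: [0.4333, 0.2059, 0.2045]
ee_rot: [[0.246, -0.969, -0.002], [-0.969, -0.246, -0.002], [0.001, 0.002, -1.0]]
wrist_force: [0.0, -0.1, 0.3]
gripper_width: 0.996
gripper_force: 0.0
```

Call:
{"method": "apply_moves", "body": {
  "moves": [
    [[0,0,0],6.9],
    [[0,0,0],0],
    [[0,0,0],0]
  ]
}}

```text
time_s: 31.6
tcp_pos: [0.4334, 0.206, 0.2048]
ee_rot: [[0.137, -0.991, -0.001], [-0.991, -0.137, -0.001], [0.001, 0.001, -1.0]]
wrist_force: [0.3, 0.0, -0.5]
gripper_width: 1.001
gripper_force: 0.0
```

Run:
```python
from h import *
for n in("wrist","top"):
  p=imaging.capture(n)
  for d in models.cut_out(p,"ball")[:2]:
    m=d["region"].astype(np.uint8);k=max(cv2.findContours(m,0,1)[0],key=cv2.contourArea);c,rr=cv2.minEnclosingCircle(k)
    print(n,d["confidence"],c,rr,onz(p,c,.028))
  for d in models.place_of(p,"ball")[:1]: print(onz(p,np.array(d["at"])*[640,480],.028))
to(.437,.2067,.009,187.75);print(r.sense()["tcp_pos"])
```

```text
wrist 0.6 (315.5, 210.0) 31.563528060913086 [0.43649725 0.20664547 0.028     ]
[0.4378314  0.20642638 0.028     ]
top 0.59 (234.9135284423828, 314.46240234375) 12.540390014648438 [0.43454015 0.20651091 0.028     ]
[0.43543613 0.20594882 0.028     ]
t 31.9 shift [-0.     -0.0034  0.1965] turn -0.0 toolyaw -172.3 w 87.2 j6 -37.1
[0.4336632  0.20621682 0.2054743 ]
```

Call:
{"method": "apply_moves", "body": {
  "moves": [
    [[0,-0.003,0.04],0],
    [[0,0,0.04],0],
    [[0,0,0.04],0],
    [[0,0,0.04],0],
    [[0,0,0.02],0]
  ]
}}

```text
time_s: 32.32
tcp_pos: [0.4345, 0.2048, 0.0217]
ee_rot: [[0.134, -0.991, -0.005], [-0.991, -0.134, -0.004], [0.003, 0.005, -1.0]]
wrist_force: [0.4, 0.2, -0.1]
gripper_width: 1.001
gripper_force: 0.0
```

Call:
{"method": "apply_moves", "body": {
  "moves": [
    [[0,0,0.008],0],
    [[0,0,0],0],
    [[0,0,0],0]
  ]
}}

```text
time_s: 32.57
tcp_pos: [0.4375, 0.2073, 0.0183]
ee_rot: [[0.135, -0.991, 0.001], [-0.991, -0.135, 0.001], [-0.0, -0.001, -1.0]]
wrist_force: [-0.8, 0.4, 0.1]
gripper_width: 0.997
gripper_force: 0.0
```

```bash
python3 -c "
from h import *
to(.4365,.2065,.012,187.75)"
```

```text
t 32.57 shift [0.0007 0.0011 0.0063] turn 0.0 toolyaw -172.2 w 86.8 j6 -36.9
```

Call:
{"method": "apply_moves", "body": {
  "moves": [
    [[0.0005,0.001,0.005],0],
    [[0,0,0.001],0],
    [[0,0,0],0],
    [[0,0,0],0]
  ]
}}

```text
time_s: 32.9
tcp_pos: [0.4361, 0.2064, 0.0124]
ee_rot: [[0.134, -0.991, 0.001], [-0.991, -0.134, 0.001], [-0.001, -0.002, -1.0]]
wrist_force: [0.3, -0.1, -0.1]
gripper_width: 1.0
gripper_force: 0.0
```

Call:
{"method": "apply_moves", "body": {
  "moves": [
    [[0,0,0],0],
    [[0,0,0],0],
    [[0,0,0],0],
    [[0,0,0],0],
    [[0,0,0],0]
  ],
  "hand": 0.035
}}

```text
time_s: 33.32
tcp_pos: [0.4357, 0.206, 0.0116]
ee_rot: [[0.134, -0.991, 0.0], [-0.991, -0.134, 0.0], [-0.0, -0.0, -1.0]]
wrist_force: [0.7, -1.4, 0.3]
gripper_width: 0.707
gripper_force: 0.0
```

Call:
{"method": "apply_moves", "body": {
  "moves": [
    [[0,0,0],0],
    [[0,0,0],0],
    [[0,0,0],0],
    [[0,0,0],0]
  ]
}}

```text
time_s: 33.65
tcp_pos: [0.4357, 0.206, 0.0115]
ee_rot: [[0.134, -0.991, -0.0], [-0.991, -0.134, -0.0], [0.0, 0.0, -1.0]]
wrist_force: [0.5, -0.4, 0.0]
gripper_width: 0.553
gripper_force: 30.0
```

Call:
{"method": "apply_moves", "body": {
  "moves": [
    [[0,0,-0.005],0],
    [[0,0,-0.01],0],
    [[0,0,-0.02],0],
    [[0,0,-0.025],0],
    [[0,0,-0.03],0]
  ]
}}

```text
time_s: 34.07
tcp_pos: [0.4343, 0.2048, 0.1012]
ee_rot: [[0.133, -0.991, -0.004], [-0.991, -0.133, -0.003], [0.002, 0.004, -1.0]]
wrist_force: [0.4, 0.6, -2.9]
gripper_width: 0.557
gripper_force: 30.0
```

Call:
{"method": "apply_moves", "body": {
  "moves": [
    [[0,0,-0.03],0],
    [[0,0,-0.03],0],
    [[0,0,-0.02],0],
    [[0,0,-0.01],0],
    [[0,0,0],0]
  ]
}}

```text
time_s: 34.48
tcp_pos: [0.4365, 0.2067, 0.1943]
ee_rot: [[0.134, -0.991, 0.004], [-0.991, -0.134, 0.004], [-0.003, -0.005, -1.0]]
wrist_force: [0.5, 0.7, -1.6]
gripper_width: 0.557
gripper_force: 30.0
```

```bash
python3 -c "
from h import *
to(.4952,-.283,.15,187.75);print(r.sense()['wrist_force'],r.sense()['tcp_pos'])"
```

```text
t 34.48 shift [0.4933 0.0078 0.0427] turn -0.04 toolyaw -172.3 w 48.5 j6 -37.0
[ 0.50526517  0.6502     -1.56981072] [0.43654516 0.20667618 0.19425605]
```

Call:
{"method": "apply_moves", "body": {
  "moves": [
    [[0.01,0,0],0],
    [[0.02,0,0],0],
    [[0.03,0,0],0],
    [[0.034,0.001,0],0],
    [[0.034,0.001,0],0]
  ]
}}

```text
time_s: 34.9
tcp_pos: [0.4494, 0.0769, 0.1897]
ee_rot: [[0.135, -0.991, -0.004], [-0.991, -0.135, -0.002], [0.001, 0.004, -1.0]]
wrist_force: [1.0, 0.4, -2.6]
gripper_width: 0.559
gripper_force: 30.0
```

Call:
{"method": "apply_moves", "body": {
  "moves": [
    [[0.034,0.001,0],0],
    [[0.034,0.001,0],0],
    [[0.034,0.001,0],0],
    [[0.034,0.001,0],0],
    [[0.034,0.001,0],0]
  ]
}}

```text
time_s: 35.32
tcp_pos: [0.4669, -0.0923, 0.1898]
ee_rot: [[0.133, -0.991, -0.004], [-0.991, -0.133, 0.0], [-0.001, 0.004, -1.0]]
wrist_force: [1.1, 0.7, -3.0]
gripper_width: 0.56
gripper_force: 30.0
```

Call:
{"method": "apply_moves", "body": {
  "moves": [
    [[0.034,0.001,0],0],
    [[0.034,0,0],0],
    [[0.034,0,0],0],
    [[0.034,0,0],0],
    [[0.03,0,0],0]
  ]
}}

```text
time_s: 35.73
tcp_pos: [0.4883, -0.2569, 0.1893]
ee_rot: [[0.133, -0.991, -0.004], [-0.991, -0.133, 0.001], [-0.002, 0.004, -1.0]]
wrist_force: [0.6, -0.9, -2.9]
gripper_width: 0.557
gripper_force: 30.0
```

Call:
{"method": "apply_moves", "body": {
  "moves": [
    [[0.02,0,0],0],
    [[0.01,0,0],0],
    [[0,0,0],0],
    [[0,0,0],0],
    [[0,0,0],0]
  ]
}}

```text
time_s: 36.15
tcp_pos: [0.4932, -0.2838, 0.1907]
ee_rot: [[0.134, -0.991, -0.002], [-0.991, -0.134, 0.001], [-0.001, 0.002, -1.0]]
wrist_force: [-0.1, -0.0, -1.6]
gripper_width: 0.563
gripper_force: 30.0
```

```bash
python3 -c "
from h import *
to(.4952,-.283,.1185,187.75);print(r.sense()['wrist_force'],r.sense()['tcp_pos'])"
```

```text
t 36.15 shift [-0.0004 -0.0022  0.0722] turn -0.03 toolyaw -172.3 w 49.0 j6 21.4
[-0.13257971 -0.02705848 -1.64710676] [ 0.49317817 -0.28375649  0.19066165]
```

Call:
{"method": "apply_moves", "body": {
  "moves": [
    [[-0.0004,-0.002,0.015],0],
    [[0,0,0.015],0],
    [[0,0,0.015],0],
    [[0,0,0.01],0],
    [[0,0,0],0]
  ]
}}

```text
time_s: 36.57
tcp_pos: [0.4943, -0.2823, 0.1342]
ee_rot: [[0.135, -0.991, -0.005], [-0.991, -0.135, 0.002], [-0.003, 0.005, -1.0]]
wrist_force: [0.3, -0.4, -2.9]
gripper_width: 0.556
gripper_force: 30.0
```

Call:
{"method": "apply_moves", "body": {
  "moves": [
    [[0,0,0],0],
    [[0,0,0],0],
    [[0,0,0],0]
  ]
}}

```text
time_s: 36.82
tcp_pos: [0.4967, -0.284, 0.1377]
ee_rot: [[0.135, -0.991, 0.002], [-0.991, -0.135, -0.001], [0.001, -0.002, -1.0]]
wrist_force: [0.3, 0.1, -2.2]
gripper_width: 0.556
gripper_force: 30.0
```

Run:
```python
from h import *
to(.4952,-.283,.1185,187.75);T=r.sense()["tcp_pos"];print(T,r.sense()["wrist_force"])
for n in("wrist","scene"):
  p=imaging.capture(n)
  if n=="scene": cv2.imwrite("pics/sc2.png",cv2.resize(p["frame"][80:320,100:420],None,fx=2.4,fy=2.4))
  for d in models.place_of(p,"ball")[:2]:
    uv=np.array(d["at"])*[640,480];print(n,d["confidence"],uv,"expected",proj(p,T+[0,0,.0165]))
```

```text
t 36.82 shift [-0.0012  0.0013  0.0192] turn -0.02 toolyaw -172.3 w 48.4 j6 21.3
[ 0.49665207 -0.28401883  0.13772481] [ 0.33280498  0.09072266 -2.15779222]
wrist 0.96 [316.416 315.408] expected [320.9555051  313.90863596]
scene 0.81 [204.672 159.12 ] expected [203.91504871 160.45883095]
scene 0.25 [321.984 291.984] expected [203.91504871 160.45883095]
```

View pics/sc2.png

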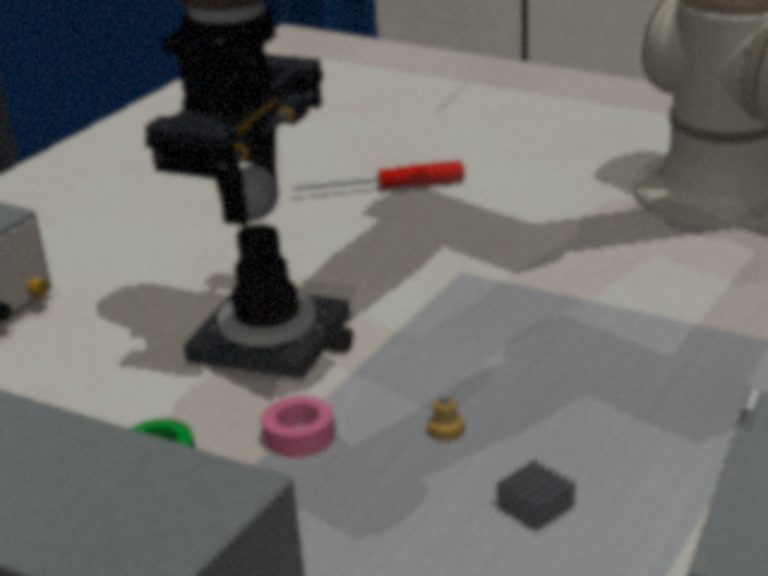

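Call:
{"method": "apply_moves", "body": {
  "moves": [
    [[-0.001,0.001,0.006],0],
    [[0,0,0.005],0],
    [[0,0,0.003],0],
    [[0,0,0],0],
    [[0,0,0],0]
  ]
}}

```text
time_s: 37.43
tcp_pos: [0.4945, -0.2831, 0.122]
ee_rot: [[0.134, -0.991, -0.001], [-0.991, -0.134, 0.0], [-0.0, 0.001, -1.0]]
wrist_force: [-1.2, 0.3, -2.3]
gripper_width: 0.56
gripper_force: 30.0
```

Run:
```python
from h import *
to(.4952,-.283,.1185,187.75);print(r.sense()["wrist_force"])
```

```text
t 37.43 shift [-0.     -0.0007  0.0035] turn -0.05 toolyaw -172.3 w 48.8 j6 21.2
[-1.22667664  0.27500641 -2.29047816]
```

Call:
{"method": "apply_moves", "body": {
  "moves": [
    [[0,-0.0005,0.0015],0],
    [[0,0,0],0],
    [[0,0,0],0],
    [[0,0,0],0]
  ]
}}

```text
time_s: 37.77
tcp_pos: [0.4954, -0.2831, 0.1212]
ee_rot: [[0.134, -0.991, 0.0], [-0.991, -0.134, -0.0], [0.0, -0.0, -1.0]]
wrist_force: [-0.6, -0.4, -1.6]
gripper_width: 0.562
gripper_force: 30.0
```

Call:
{"method": "apply_moves", "body": {
  "moves": [
    [[0,0,0.001],0],
    [[0,0,0],0],
    [[0,0,0],0],
    [[0,0,0],0]
  ]
}}

```text
time_s: 38.1
tcp_pos: [0.4953, -0.283, 0.1201]
ee_rot: [[0.134, -0.991, 0.0], [-0.991, -0.134, -0.0], [0.0, -0.0, -1.0]]
wrist_force: [0.4, -0.2, -2.7]
gripper_width: 0.557
gripper_force: 30.0
```

Run:
```python
from h import *
to(.4952,-.283,.1185,187.75);print(r.sense()["wrist_force"],r.sense()["moment"])
```

```text
t 38.1 shift [-0.0001  0.0001  0.0016] turn -0.05 toolyaw -172.3 w 48.5 j6 21.2
[ 0.37688064 -0.17720532 -2.72755972] [ 0.0503145  -0.04119933  0.04226883]
```

Call:
{"method": "apply_moves", "body": {
  "moves": [
    [[0,0,0.001],0],
    [[0,0,0],0],
    [[0,0,0],0],
    [[0,0,0],0]
  ]
}}

```text
time_s: 38.43
tcp_pos: [0.4954, -0.2832, 0.1193]
ee_rot: [[0.134, -0.991, 0.0], [-0.991, -0.134, -0.0], [0.0, -0.0, -1.0]]
wrist_force: [-0.2, -0.2, -1.0]
gripper_width: 0.563
gripper_force: 30.0
```

Call:
{"method": "apply_moves", "body": {
  "moves": [
    [[0,0,0.001],0],
    [[0,0,0],0],
    [[0,0,0],0],
    [[0,0,0],0]
  ]
}}

```text
time_s: 38.77
tcp_pos: [0.4957, -0.2833, 0.119]
ee_rot: [[0.134, -0.991, 0.001], [-0.991, -0.134, -0.001], [0.001, -0.001, -1.0]]
wrist_force: [-1.3, 0.6, 5.8]
gripper_width: 0.558
gripper_force: 30.0
```

Contact (+5.8 N, net of the ball's weight). Release and retreat upward.

Call:
{"method": "apply_moves", "body": {
  "moves": [
    [[0,0,0],0],
    [[0,0,0],0],
    [[0,0,0],0],
    [[0,0,0],0],
    [[0,0,0],0]
  ],
  "hand": 0.087
}}

```text
time_s: 39.18
tcp_pos: [0.4951, -0.2829, 0.1176]
ee_rot: [[0.134, -0.991, -0.001], [-0.991, -0.134, 0.0], [-0.0, 0.001, -1.0]]
wrist_force: [0.2, -0.2, -0.5]
gripper_width: 0.85
gripper_force: 0.0
```

Call:
{"method": "apply_moves", "body": {
  "moves": [
    [[0,0,0],0],
    [[0,0,-0.01],0],
    [[0,0,-0.02],0],
    [[0,0,-0.03],0],
    [[0,0,-0.04],0]
  ]
}}

```text
time_s: 39.6
tcp_pos: [0.4937, -0.2824, 0.2173]
ee_rot: [[0.134, -0.991, -0.006], [-0.991, -0.134, 0.002], [-0.003, 0.005, -1.0]]
wrist_force: [0.6, -1.1, -0.1]
gripper_width: 1.0
gripper_force: 0.0
```

Call:
{"method": "apply_moves", "body": {
  "moves": [
    [[0,0,-0.03],0],
    [[0,0,-0.01],0],
    [[0,0,0],0],
    [[0,0,0],0],
    [[0,0,0],0]
  ]
}}

```text
time_s: 40.02
tcp_pos: [0.4943, -0.2826, 0.2564]
ee_rot: [[0.134, -0.991, -0.003], [-0.991, -0.134, 0.002], [-0.002, 0.003, -1.0]]
wrist_force: [0.3, 0.6, -0.3]
gripper_width: 0.997
gripper_force: 0.0
```

Run:
```python
from h import *
print(r.sense()["tcp_pos"],r.sense()["time_s"])
for n in("wrist","scene","top"):
  p=imaging.capture(n)
  print(n,"exp ball",proj(p,[.4952,-.283,.135]),"narrow",proj(p,[.4952,-.283,.082]))
  for t in("ball","ring_narrow"):
   for d in models.place_of(p,t)[:2]: print(t,round(d["confidence"],2),np.array(d["at"])*[640,480])
```

```text
[ 0.49432782 -0.28255665  0.25641763] 40.0167
wrist exp ball [318.15448672 224.69344278] narrow [318.01536591 209.06061609]
ball 0.88 [317.184 224.4  ]
scene exp ball [205.72570297 168.35403347] narrow [208.4738908  189.94738528]
ball 0.84 [204.8  167.52]
ring_narrow 0.66 [206.976 189.312]
top exp ball [488.50526886 275.90412098] narrow [481.58030127 279.28015923]
ball 0.85 [489.28  277.392]
```

Ball is where it should be in all three views; hand in.

```bash
python3 -c "
from station import r
print(r.finish_job())"
```

```text
the job is handed in; nothing more can be done
None
```

The target is built on the turntable (wide, middle and narrow rings, with the ball seated on top) and was handed in at about 40 s. All three cameras put the ball within about 2 mm of the stack axis, the adapter and heatsink were not used, and the hand-in call returned no verdict.

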